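Pack the roller flanges and stack the next frame

ROBOT

A 6-joint arm with a two-finger parallel gripper is mounted at the origin on the work surface. World frame = base frame: x ahead of the robot, y to its left, z up, the work surface at z = 0. Lengths are in mm, angles in degrees, forces in N, time in s.
With the tool pointing down it reaches from about 350 to 850 mm from the base axis. Payload 8.1 kg.
Tool frame: the origin (TCP) lies at the very end of the fingers, on their centre line; the grasp point (between the pads) lies grip_depth behind it (grip_depth is the distance from the TCP to the grasp point, in mm); z points along the fingers, y is the direction in which the jaws open and shut (so a half turn about z gives the same grasp; the last joint's range is limited). The gripper opens to 85 mm and grips with 20 to 120 N. Pads are 22 mm wide; open, the fingers measure 114 mm over their backs; the gripper's body (76 mm by 85 mm) begins 54 mm behind the grasp point. The pads swing forward as they close: fully open they stand 13 mm farther back than shut.
Start: joints at [-73.934, 7.471, 85.268, -0, 87.261, -4.893], TCP at [214.638, -560.3, 231.292] pointing down, gripper open.
Joint ranges: [-169.43, 169.43], [-51.17, 129.36], [1.28, 143.12], [-76.62, 256.62], [0, 156.53], [-152.29, 152.29]. Speed limits (degrees/s): [136.94, 136.94, 159.86, 180, 180, 180].

INTERFACE

Orientations are given as [roll, pitch, yaw] about the fixed x, y, z axes, in that order (R = Rz(yaw) Ry(pitch) Rx(roll)).
In Python, from bench import * gives the robot as it stands.
- The arm moves only by the tool step_arm, never from a script. Its argument "plan" is a list of rows, each an object of numbers: "grip": the finger opening in cm, from 0 to 8.54; "tx", "ty", "tz": the shift along the tool's x, y, z in cm; "ax", "ay", "az": the turn, a rotation vector about the tool's x, y, z in degrees. In form: [{"grip": .., "tx": .., "ty": .., "tz": .., "ax": .., "ay": .., "az": ..}, ...]. A call has 1 to 8 rows; each row shifts and turns the commanded pose from where the row before left it, along the tool's axes as they then stand; what a row does not reach is not made up. A row lasts 1/12 s, in which the tool goes at most 41.7 mm and 7.16 degrees, less where a joint would pass 70% of its speed; a pose out of reach is approached as far as the arm can. A call with a gripper value outside its range is refused whole. The fingers move at their own pace and stop on an object; "newtons" is the grip in N (left out, the last holds). Time passes only in rows, so rows that do not move let the fingers close. It gives the time, the measured TCP pose, the force and the opening at its end, in the units of the state.
- sense(): the state, without advancing time (a new reading comes with each control period).
- snapshot(name): name is "side" or "top"; returns the picture (420x560x3 uint8, red, green, blue); there is no depth.
- camera_model(name): a dict with "intrinsics" (3x3 intrinsics, pixels), "pose" (4x4, takes a point from camera to world coordinates). Camera axes: x right, y down, z forward; pixel columns grow to the right and rows downward; lengths in mm; the calibration is good to about 2 mm. A picture is of the moment at which its call begins. camera_model takes no time and is no camera call.
- hand_in(): hands the job in, once; it reports no verdict.
The state is a dict: "time": time; "joint_pos": joint angles; "qd": joint speeds; "joint_efforts": joint torques, N m; "tool_pos": TCP position; "tcp_rot": TCP orientation; "ft_force": force on the tool from outside, world axes, zero at the start; "wrist_torque": the same for the moment, N m; "finger_gap": finger opening in mm.
Only numpy, scipy, OpenCV 4.12 (cv2) and the standard library are available. Lean on these libraries where they do the work, as an engineer would, in place of code of your own. Each camera call takes 0.05 s, during which the arm holds its last target.

TASK

The lower stacking frame is waiting for its third roller flange: stand the loose flange hub down on the middle slat between the two that lie there hub up, so that its disc laps over theirs. Then take the empty frame off the sloping easel and stack it on the lower frame, all four posts fully home in the corner cups. Set each piece right down before you let go of it, leave the lower frame where it stands, and do not disturb the bottle, the glass or the clamp.

Things in the scene. Friction and masses are not known exactly. Their poses are not given: they have to be found in the camera images.
- lower_floor (a point): Lower stacking frame, loose, stays on the table: beech tray 192 x 136 mm (206 x 148 over its corner cups) on four posts, 100 mm high. This point: middle of its slatted floor's top, 72 mm above the table; x along the long side, z up. Three slats along x: the middle one 30 mm wide, 13 mm ones by the side rails, 28 mm open gaps between. Rails (inside 168 x 112) rise 16 mm above it. Two flanges lie in it hub up.
- lower_cup (a point): One of the lower frame's four square steel cups, on its corner posts at x = +-87, y = +-58 mm from the frame's middle (this one +x, +y). This point: middle of the cup's floor, 14 mm above the slatted floor. The cup is 18 mm wide inside and 14 mm deep, with a mouth flared to about 26 mm. With a second frame's feet on the cup floors, that frame's middle slat centre is 81 mm above lower_floor.
- upper_grip (a point): Empty frame to stack, same make as the lower one, 0.35 to 0.6 kg, leaning 32 degrees on the easel, its top away from the robot. This point: centre of its middle slat (30 mm wide along y, 10 mm thick along z, runs along x), where to grip it: open gaps of 28 mm on both sides for the fingers, 62 mm free beneath. x along its long side, z its own up (off the board). Either end may face either way when stacked.
- upper_foot (a point): Foot of the empty frame's +x, +y corner post: the post is 14 mm square and ends in a ball-shaped steel ferrule 14 mm across. This point: lowest point of the foot. The four feet are at x = +-87, y = +-58 mm, 67 mm below the middle slat's centre along the frame's own z. Its own cups' rims stand 33 mm above the slat's centre, at the same corners.
- easel: Fixed wooden tabletop easel, 240 mm wide (y), 130 mm high. Origin on the table under the board; it reaches 155 mm to -x, 55 mm to +x. It faces away from the robot: the board rises at 32 degrees towards its own -x; a 14 mm high ledge at its foot, about 50 mm from the origin towards +x, holds the lower long side of the empty frame. Lift the frame straight off the board to clear it.
- flange_b_mid (a point): The loose roller flange, dark turned wood: disc 62 mm across, 12 mm thick, on a hub 32 mm across and 34 mm long; 46 mm high, 40 to 70 g; stands on the table hub down, disc uppermost. This point: on its axis half-way up, 23 mm above its foot; the middle of the disc's rim is 17 mm higher. z up.
- flange_a_mid (a point): Roller flange of the same size lying hub up (disc down) on the middle slat at the -x end of the lower frame, about 51 mm from the middle. This point: on its axis, half-way up, 23 mm above the floor.
- flange_c_mid (a point): The same, hub up, at the +x end of the lower frame. Between the hubs of these two there is room for a third disc with 3 to 6 mm to spare on each side, its own hub standing on the middle slat between their discs.
- bottle: Small bottle, 42 mm across, 92 mm high, to be left alone. Origin at the centre of its underside, z up.
- tumbler: Empty drinking glass, 68 mm across, 86 mm high, to be left alone. Origin at the centre of its underside, z up.
- clamp: Bar clamp with a red handle lying flat, 160 mm long (its x), about 70 mm wide, 25 mm high, to be left alone. Origin near its middle, on the table.
Not all that is in view belongs to the job. Leave any blue look-alike of the part that bears flange_b_mid alone.

How it is judged (in metres and radians):
On the way, in this order (a step that is already met when the one before it is completed fails the run):
1. The loose flange stands hub down on the middle slat between the other two, still held (x of flange_b_mid in the frame of lower_floor between -0.012 and 0.012 m and y of flange_b_mid in the frame of lower_floor between -0.015 and 0.015 m and z of flange_b_mid in the frame of lower_floor between 0.018 and 0.027 m and angle between each of flange_b_mid, flange_a_mid, flange_c_mid's own z axis and vertical below 0.1 rad and z of flange_a_mid in the frame of lower_floor between 0.018 and 0.027 m and y of flange_a_mid in the frame of lower_floor between -0.02 and 0.02 m and z of flange_c_mid in the frame of lower_floor between 0.018 and 0.027 m and y of flange_c_mid in the frame of lower_floor between -0.02 and 0.02 m and contact force between the fingers and flange_b above 0.3 N), for 0.1 s.
2. It is let go and stays there (x of flange_b_mid in the frame of lower_floor between -0.012 and 0.012 m and y of flange_b_mid in the frame of lower_floor between -0.015 and 0.015 m and z of flange_b_mid in the frame of lower_floor between 0.018 and 0.027 m and angle between each of flange_b_mid, flange_a_mid, flange_c_mid's own z axis and vertical below 0.1 rad and z of flange_a_mid in the frame of lower_floor between 0.018 and 0.027 m and y of flange_a_mid in the frame of lower_floor between -0.02 and 0.02 m and z of flange_c_mid in the frame of lower_floor between 0.018 and 0.027 m and y of flange_c_mid in the frame of lower_floor between -0.02 and 0.02 m and contact force between the fingers and flange_b below 0.1 N), for 0.1 s.
3. The second frame stands level with all four posts home in the cups, still held (x of upper_grip in the frame of lower_floor between -0.005 and 0.005 m and y of upper_grip in the frame of lower_floor between -0.005 and 0.005 m and z of upper_grip in the frame of lower_floor between 0.076 and 0.085 m and angle between the x axis of upper_grip and the x axis of lower_floor, either way round below 0.05 rad and angle between upper_grip's own z axis and vertical below 0.03 rad and x of flange_b_mid in the frame of lower_floor between -0.012 and 0.012 m and y of flange_b_mid in the frame of lower_floor between -0.015 and 0.015 m and z of flange_b_mid in the frame of lower_floor between 0.018 and 0.027 m and angle between each of flange_b_mid, flange_a_mid, flange_c_mid's own z axis and vertical below 0.1 rad and z of flange_a_mid in the frame of lower_floor between 0.018 and 0.027 m and y of flange_a_mid in the frame of lower_floor between -0.02 and 0.02 m and z of flange_c_mid in the frame of lower_floor between 0.018 and 0.027 m and y of flange_c_mid in the frame of lower_floor between -0.02 and 0.02 m and contact force between the fingers and upper_frame above 0.3 N), for 0.1 s.
At the end, for the whole second after the job is handed in: Upper frame level, posts on the cup floors (within 5 mm sideways, +-4 mm in height, 0.05 rad in yaw, 0.03 rad of tilt); flange hub down on the slat between the other two (12 mm along, 15 mm across, upright to 0.1 rad), those two still flat, all at rest (x of upper_grip in the frame of lower_floor between -0.005 and 0.005 m and y of upper_grip in the frame of lower_floor between -0.005 and 0.005 m and z of upper_grip in the frame of lower_floor between 0.076 and 0.085 m and angle between the x axis of upper_grip and the x axis of lower_floor, either way round below 0.05 rad and angle between upper_grip's own z axis and vertical below 0.03 rad and x of flange_b_mid in the frame of lower_floor between -0.012 and 0.012 m and y of flange_b_mid in the frame of lower_floor between -0.015 and 0.015 m and z of flange_b_mid in the frame of lower_floor between 0.018 and 0.027 m and angle between each of flange_b_mid, flange_a_mid, flange_c_mid's own z axis and vertical below 0.1 rad and z of flange_a_mid in the frame of lower_floor between 0.018 and 0.027 m and y of flange_a_mid in the frame of lower_floor between -0.02 and 0.02 m and z of flange_c_mid in the frame of lower_floor between 0.018 and 0.027 m and y of flange_c_mid in the frame of lower_floor between -0.02 and 0.02 m and linear speed of each of upper_frame, flange_b, lower_frame below 0.02 m/s); the robot touches nothing.
It fails at once if The lower frame is pushed more than 30 mm from its place (distance of lower_floor from where it was at the start of the episode above 0.03 m).
It fails at once if The bottle is shifted more than 25 mm or tipped (distance of bottle from where it was at the start of the episode above 0.025 m or angle between bottle's own z axis and vertical above 0.3 rad).
It fails at once if The glass is shifted more than 25 mm or tipped (distance of tumbler from where it was at the start of the episode above 0.025 m or angle between tumbler's own z axis and vertical above 0.3 rad).
It fails at once if The clamp is shifted more than 25 mm (distance of clamp from where it was at the start of the episode above 0.025 m).
It also fails if it takes over 64 s, if anything falls off the work surface, if the arm or the gripper's body presses on something with over 40 N, if the wrist force passes 120 N, or if a joint passes its speed limit or range.

## Working session

There is one attempt and no reset: what is moved stays moved. The work goes in short steps, Python scripts to look and compute and a tool call to move; the robot and the scene stay as the last step left them, time stands still between calls to the robot, and variables do not carry over. Pictures are saved under pics/ and viewed, and the job is handed in when it is done.

Besides the shell and the picture viewer there is one more tool, called after "Emit:" as name(argument=value, ...), one argument or row to a line, values as JSON. step_arm: Moves the arm, as the interface text tells. Its arguments: {"type":"object","properties":{"plan":{"type":"array","items":{"type":"object","properties":{"grip":{"type":"number"},"tx":{"type":"number"},"ty":{"type":"number"},"tz":{"type":"number"},"ax":{"type":"number"},"ay":{"type":"number"},"az":{"type":"number"}}}},"newtons":{"type":"number"}},"required":["plan"]}

```bash
ls; mkdir -p pics; python3 - <<'E'
from bench import *
import cv2,numpy as np
for n in("side","top"):
    im=snapshot(n); cv2.imwrite(f"pics/{n}0.png",im[:,:,::-1]); m=camera_model(n); print(n,np.round(m["intrinsics"],2).tolist(),np.round(m["pose"],4).tolist())
print(sense())
E
```

```text
pics
side [[529.8, 0.0, 276.45], [0.0, 529.8, 211.91], [0.0, 0.0, 1.0]] [[-0.9743, -0.187, 0.1256, 414.6073], [-0.2246, 0.7619, -0.6075, 730.2031], [0.0179, -0.6201, -0.7843, 1017.7895], [0.0, 0.0, 0.0, 1.0]]
top [[494.65, 0.0, 277.41], [0.0, 494.65, 216.06], [0.0, 0.0, 1.0]] [[0.0192, -0.9861, 0.1652, 315.274], [-0.9998, -0.0177, 0.0105, 16.3108], [-0.0074, -0.1654, -0.9862, 1477.9136], [0.0, 0.0, 0.0, 1.0]]
{'time': 0.1, 'joint_pos': array([-7.39335418e+01,  7.51074504e+00,  8.53244691e+01,  9.45791509e-04,
        8.72618003e+01, -4.89453419e+00]), 'qd': array([ 0.07231311, -0.18435236, -0.18526196,  0.05390071, -0.0378716 ,
        0.02324078]), 'joint_efforts': array([ 1.85340992e-03, -5.70947957e+01, -5.01945519e+01, -5.69236477e-05,
        8.12842132e-03,  6.90202523e-05]), 'tool_pos': array([ 214.51108681, -559.80253077,  230.33601045]), 'tcp_rot': array([-1.79903420e+02, -9.21863424e-03,  2.09609386e+01]), 'ft_force': array([-0.55745962,  0.49730439,  0.15092035]), 'wrist_torque': array([0.03248639, 0.01073695, 0.01659508]), 'finger_gap': 85.38259003952896}
```

View pics/side0.png

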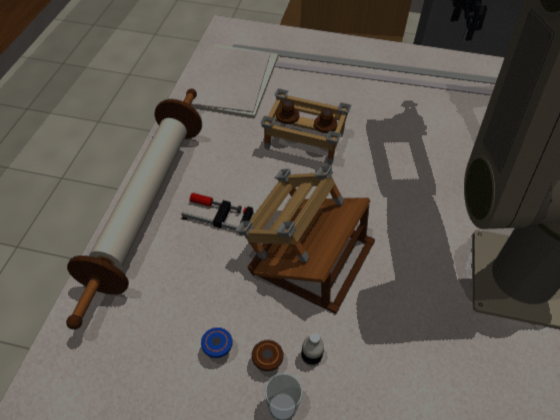

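View pics/top0.png

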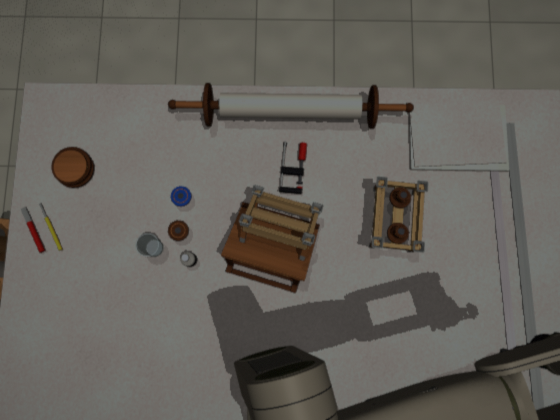

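The top view shows the loose flange at (178,231) and its blue twin at (181,196). The bottle is at (188,258), the glass at (150,244), the tilted frame around (280,218), the lower frame around (399,215), and the clamp at (294,168). Next I'll enlarge the parts that matter.

```bash
python3 - <<'E'
import cv2
t=cv2.imread("pics/top0.png"); s=cv2.imread("pics/side0.png")
def c(im,x0,y0,w,h,k,n): 
    cv2.imwrite(n,cv2.resize(im[y0:y0+h,x0:x0+w],None,fx=k,fy=k,interpolation=cv2.INTER_CUBIC))
c(t,360,170,80,90,6,"pics/t_low.png"); c(t,215,180,115,120,5,"pics/t_up.png"); c(s,250,80,110,85,7,"pics/s_low.png"); c(s,230,160,150,150,4,"pics/s_up.png")
E
```

```text
(no output)
```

View pics/t_low.png

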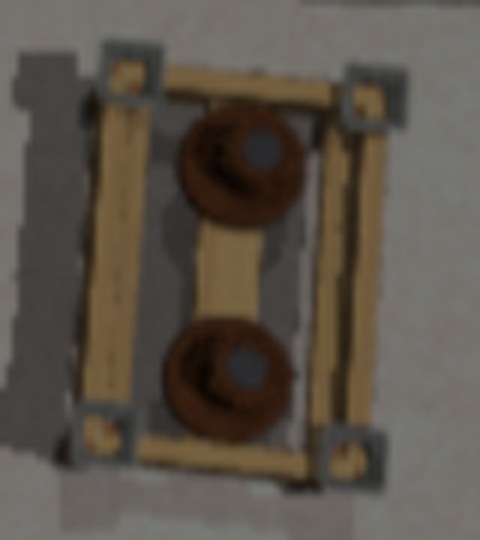

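View pics/t_up.png

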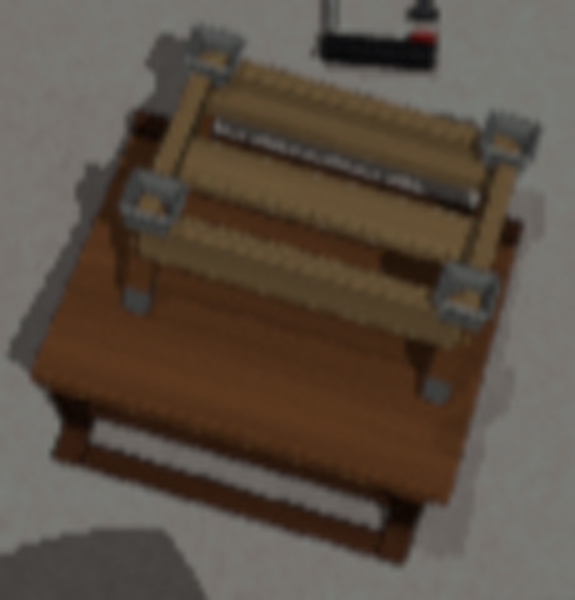

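View pics/s_low.png

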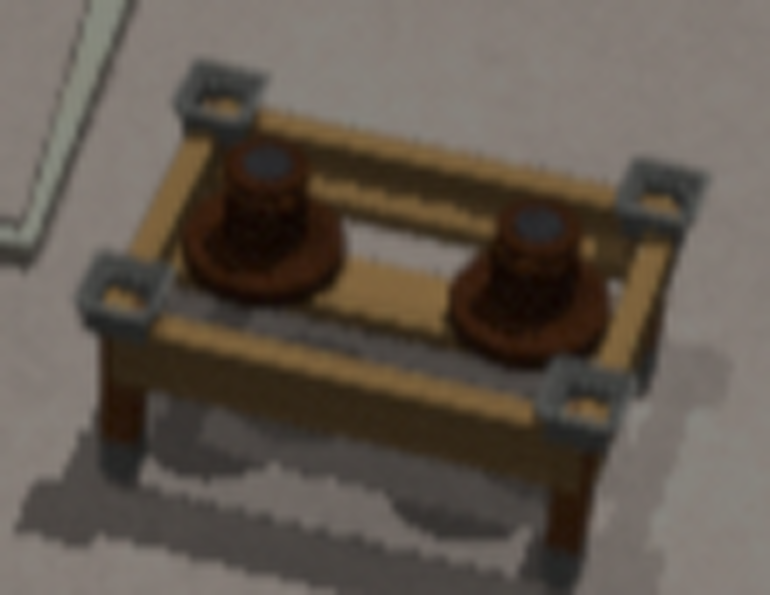

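View pics/s_up.png

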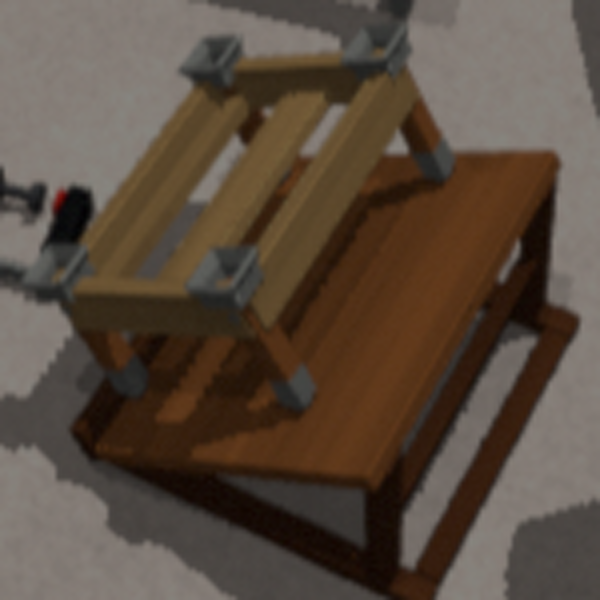

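```bash
cat > h.py <<'E'
import cv2,numpy as np
from bench import *
def zoom(im,cs,n,r=11,k=24,cols=2,gain=1.8):
    """cs centre pixels; tile zooms with pixel ticks every 5px"""
    T=[]
    for (u,v) in cs:
        u,v=int(u),int(v); p=im[v-r:v+r+1,u-r:u+r+1]
        p=np.clip(cv2.resize(p,None,fx=k,fy=k,interpolation=cv2.INTER_CUBIC).astype(float)*gain,0,255).astype(np.uint8)
        for i in range(2*r+1):
            c=int((i+.5)*k)
            if (u-r+i)%5==0: cv2.line(p,(c,0),(c,p.shape[0]),(0,255,255) if (u-r+i)%10==0 else (0,120,120),1); cv2.putText(p,str(u-r+i),(c+2,10),0,.35,(0,255,0),1)
            if (v-r+i)%5==0: cv2.line(p,(0,c),(p.shape[1],c),(0,255,255) if (v-r+i)%10==0 else (0,120,120),1); cv2.putText(p,str(v-r+i),(2,c-2),0,.35,(0,255,0),1)
        T.append(cv2.copyMakeBorder(p,2,2,2,2,cv2.BORDER_CONSTANT))
    while len(T)%cols: T.append(T[0]*0)
    cv2.imwrite(n,np.vstack([np.hstack(T[i:i+cols]) for i in range(0,len(T),cols)]))
def ray(n,px):
    m=camera_model(n); K,P=np.array(m["intrinsics"]),np.array(m["pose"])
    d=P[:3,:3]@np.linalg.solve(K,[px[0],px[1],1.]); return P[:3,3],d/np.linalg.norm(d)
def plane(n,px,z):
    o,d=ray(n,px); return o+d*(z-o[2])/d[2]
def tri(a,b):
    o1,d1=ray("top",a);o2,d2=ray("side",b)
    t=np.linalg.lstsq(np.c_[d1,-d2],o2-o1,rcond=None)[0]
    p,q=o1+d1*t[0],o2+d2*t[1]; return (p+q)/2,np.linalg.norm(p-q)
def proj(n,X):
    m=camera_model(n); K,P=np.array(m["intrinsics"]),np.array(m["pose"])
    x=K@(P[:3,:3].T@(np.asarray(X,float)-P[:3,3])); return x[:2]/x[2]
E
python3 - <<'E'
from h import *
t=cv2.imread("pics/top0.png"); s=cv2.imread("pics/side0.png")
zoom(t,[(382,182),(422,186),(377,243),(418,246)],"pics/z1.png",r=8,k=17)
zoom(s,[(281,94),(344,108),(268,122),(333,137)],"pics/z2.png",r=9,k=15)
zoom(t,[(258,190),(317,208),(246,221),(308,239)],"pics/z3.png",r=9,k=15)
zoom(s,[(283,175),(324,172),(244,228),(286,229)],"pics/z4.png",r=9,k=15)
zoom(t,[(178,231)],"pics/z5.png",r=14,k=20)
zoom(s,[(267,355)],"pics/z6.png",r=18,k=16)
E
```

```text
(no output)
```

View pics/z1.png

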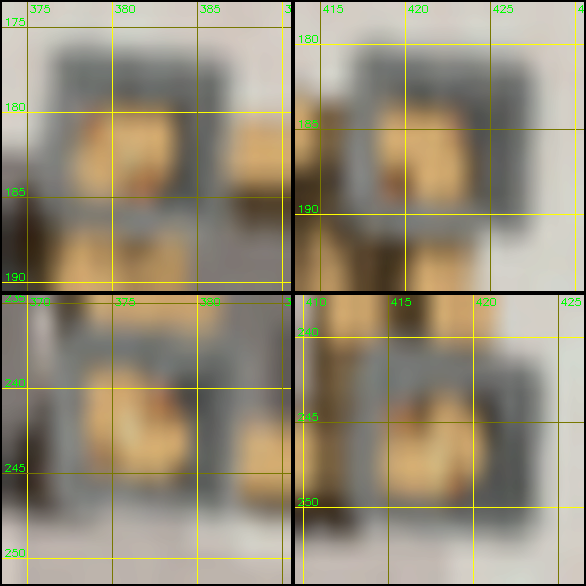

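View pics/z2.png

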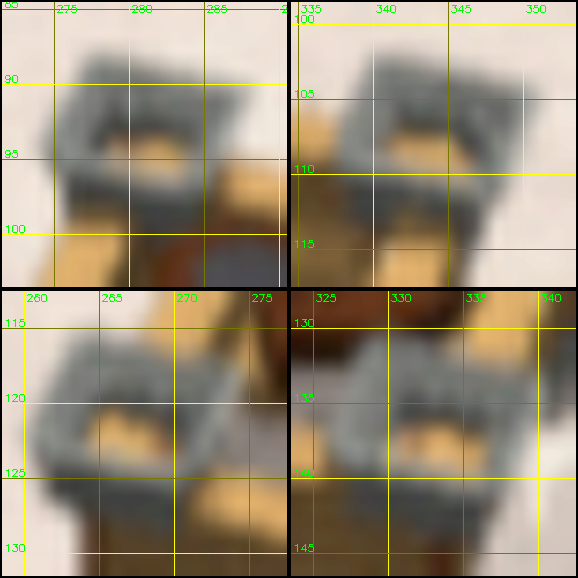

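View pics/z3.png

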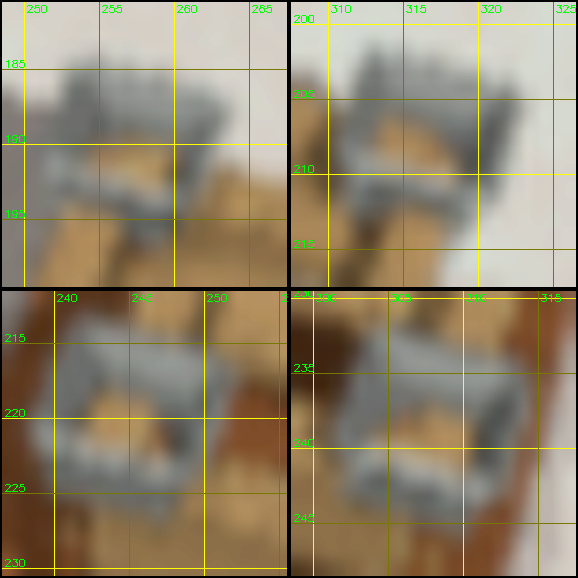

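View pics/z4.png

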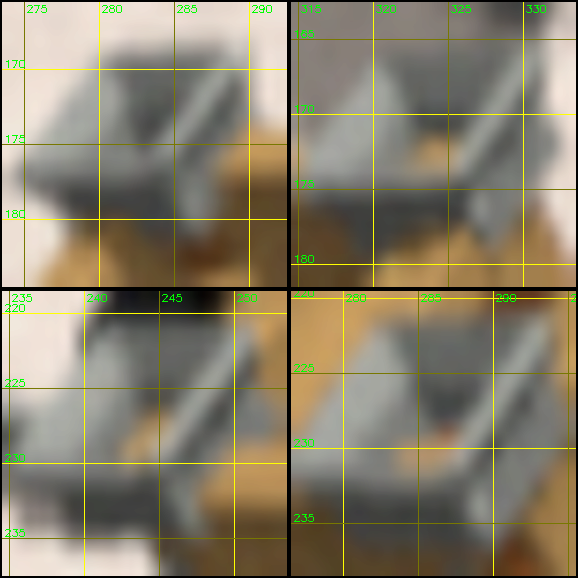

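View pics/z5.png

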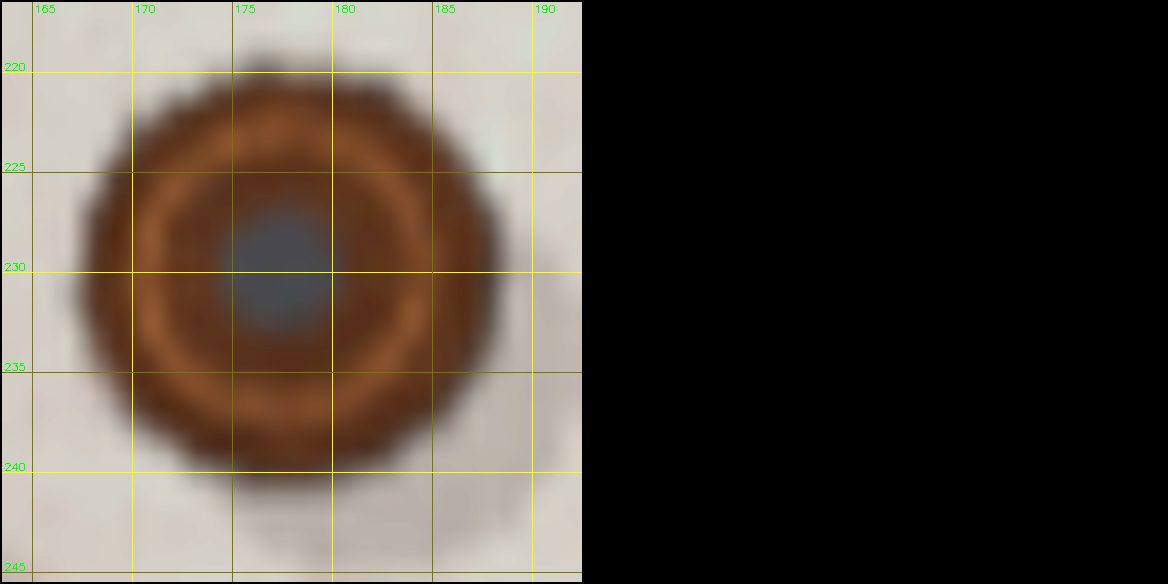

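View pics/z6.png

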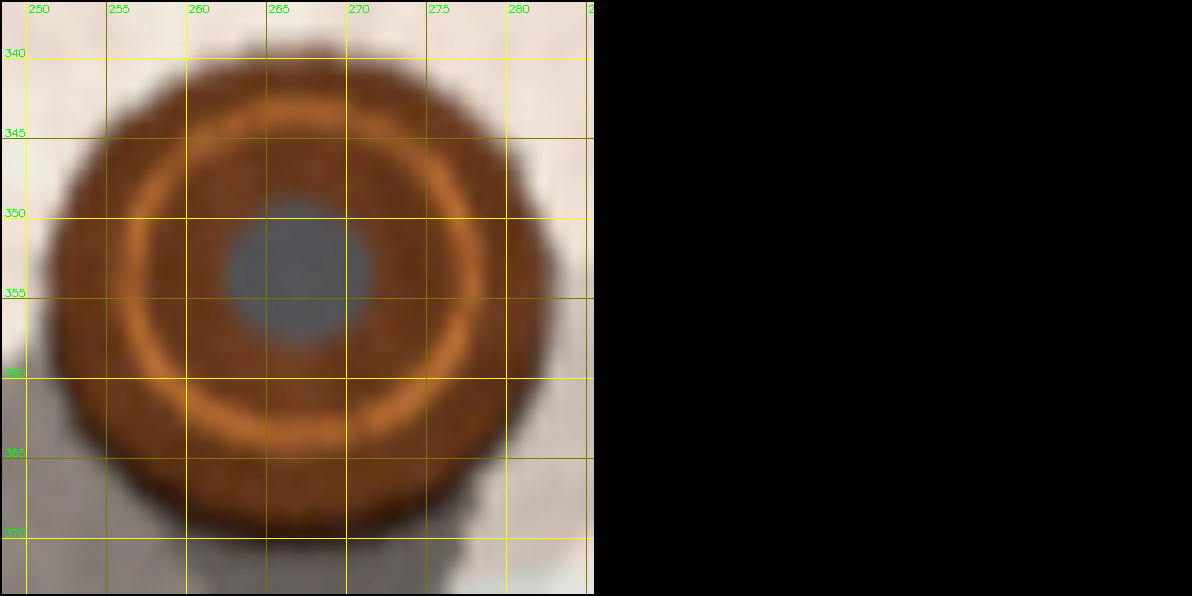

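```bash
cat >> h.py <<'E'
from scipy.spatial.transform import Rotation as Ro
def fit(model,pts):
    m=np.array(model,float);p=np.array(pts);R,_=Ro.align_vectors(p-p.mean(0),m-m.mean(0)); t=p.mean(0)-R.apply(m.mean(0)); return R,t,np.linalg.norm(R.apply(m)+t-p,axis=1)
E
cat > meas.py <<'E'
from h import *
def report(name,top,side,model):
    P=[]
    for a,b in zip(top,side):
        X,g=tri(a,b);P.append(X);print(name,np.round(X,1),"gap",round(g,1))
    R,t,r=fit(model,P); print(name,"origin",np.round(t,1),"res",np.round(r,1),"\n axes cols",np.round(R.as_matrix(),3).tolist()); return R,t
f,_=tri((177.5,229.9),(267.06,353.5));print("flange top",f,_)
# lower: x along world x ; corners order (+x,+y),(+x,-y),(-x,-y),(-x,+y), rim z=28
L=report("low",[(381.5,181.8),(422.1,185.8),(418.6,246.2),(376.8,242.2)],[(267.65,120.3),(281.2,92.5),(344.4,106.7),(333.2,135)],[(87,58,28),(87,-58,28),(-87,-58,28),(-87,58,28)])
# upper: choose x axis toward -y world => y axis toward +x world, z out of the board
U=report("up",[(257,189.1),(316.5,206.8),(307.8,237.2),(245.6,218.8)],[(242.8,225.5),(282.3,173.1),(323,170.1),(285.1,225.6)],[(-87,58,33),(87,58,33),(87,-58,33),(-87,-58,33)])
z=U[0].as_matrix()[:,2];print("tilt",np.degrees(np.arccos(z[2])))
E
python3 meas.py
```

```text
flange top [508.94178694 322.40188546  48.70792604] 0.8480916610900845
low [ 649.9 -263.6  102.6] gap 0.0
low [ 640.2 -378.4  103.5] gap 0.2
low [ 467.4 -363.8  102.7] gap 0.5
low [ 477.4 -247.3  105.8] gap 2.0
low origin [ 558.6 -313.    75.7] res [1.2 1.  1.1 1.2] 
 axes cols [[0.996, 0.088, 0.006], [-0.088, 0.996, -0.01], [-0.007, 0.01, 1.0]]
up [618.3  89.4 122.7] gap 0.7
up [570.7 -77.8 121.5] gap 0.0
up [477.  -51.  183.9] gap 0.2
up [523.5 114.2 184.5] gap 0.8
up origin [530.4  23.7 125.3] res [0.2 0.5 1.  1.4] 
 axes cols [[-0.271, 0.813, 0.515], [-0.962, -0.226, -0.151], [-0.006, -0.537, 0.844]]
tilt 32.450954874796
```

```bash
python3 - <<'E'
from h import *
print("fl",plane("top",(177.5,229.9),46),plane("side",(267.06,353.5),46))
T=[(381.5,181.8),(422.1,185.8),(418.6,246.2),(376.8,242.2)];S=[(267.65,120.3),(281.2,92.5),(344.4,106.7),(333.2,135)]
M=[(87,58,28),(87,-58,28),(-87,-58,28),(-87,58,28)]
for n,Q in(("top",T),("side",S)):
    R,t,r=fit(M,[plane(n,q,100) for q in Q]);print(n,t,r,R.as_euler("zyx",True))
# flange hub tops z=118, cap centres: top crop / side crop
u=lambda x,y,x0,y0,k:(x0+(x+.5)/k-.5,y0+(y+.5)/k-.5)
for a,b in(((263,149),(267,163)),((247,369),(541,223))):
    a=u(*a,360,170,6);b=u(*b,250,80,7);print("hub",a,b,plane("top",a,118),plane("side",b,118),tri(a,b))
# neighbours
print("blue",plane("top",(181,196),46),"bottle",plane("top",(186,256),92),"glass",plane("top",(150,243),86))
E
```

```text
fl [508.8807802  322.99559543  46.        ] [509.63178949 321.21578751  46.        ]
top [ 559.14022912 -314.10713321   72.        ] [0.40767842 0.06926913 0.52118333 0.65185332] [-4.91458452  0.         -0.        ]
side [ 559.4679745  -317.44832206   72.        ] [0.72554746 0.08791014 1.03088569 1.78800538] [-4.85034981e+00  0.00000000e+00 -5.64548456e-14]
hub (403.4166666666667, 194.41666666666666) (287.7142857142857, 102.85714285714286) [ 610.98940443 -321.23019393  118.        ] [ 611.25707659 -324.37159434  118.        ] (array([ 610.39102191, -320.40317845,  121.35871292]), np.float64(0.25792276779468326))
hub (400.75, 231.08333333333334) (326.8571428571429, 111.42857142857143) [ 507.11342277 -311.49702098  118.        ] [ 507.18445531 -316.33303299  118.        ] (array([ 506.51472542, -310.25324362,  123.20256259]), np.float64(0.2680148615766359))
blue [610.25052478 317.95784602  46.        ] bottle [429.21965689 285.35678631  92.        ] glass [464.62826084 390.46553597  86.        ]
```

```bash
python3 - <<'E'
import bench
print([ (n,getattr(bench,n) if not callable(getattr(bench,n)) else '') for n in dir(bench) if n[0]!='_'])
E
```

```text
[('PlanningError', ''), ('camera_model', ''), ('grip_depth', 18.700000000000003), ('hand_in', ''), ('sense', ''), ('snapshot', '')]
```

Emit:
step_arm(
  plan=[
    {"az":-7.13},
    {"az":-7.13},
    {"az":-7.13},
    {"az":-7.13},
    {"az":-7.13},
    {"az":-7.13},
    {"az":-7.13},
    {"az":-7.13},
  ],
)

```text
invalid input
```

Emit:
step_arm(
  plan=[
    {"az":-7.13},
    {"az":-7.13},
    {"az":-7.13},
    {"az":-7.13},
    {"az":-7.13},
    {"az":-7.13},
    {"az":-7.13},
    {"az":-7.13},
  ],
)

```text
invalid input
```

Emit:
step_arm(
  plan=[
    {"tx":1.44,"ty":3.51,"tz":-0.25},
    {"tx":1.44,"ty":3.51,"tz":-0.25},
    {"tx":1.44,"ty":3.51,"tz":-0.25},
    {"tx":1.44,"ty":3.51,"tz":-0.25},
    {"tx":1.44,"ty":3.51,"tz":-0.25},
    {"tx":1.44,"ty":3.51,"tz":-0.25},
    {"tx":1.44,"ty":3.51,"tz":-0.25},
    {"tx":1.44,"ty":3.51,"tz":-0.25},
  ],
)

```text
invalid input
```

Emit:
step_arm(
  plan=[
    {"tx":1.44,"ty":3.51,"tz":-0.25},
    {"tx":1.44,"ty":3.51,"tz":-0.25},
    {"tx":1.44,"ty":3.51,"tz":-0.25},
    {"tx":1.44,"ty":3.51,"tz":-0.25},
    {"tx":1.44,"ty":3.51,"tz":-0.25},
    {"tx":1.44,"ty":3.51,"tz":-0.25},
    {"tx":1.44,"ty":3.51,"tz":-0.25},
    {"tx":1.44,"ty":3.51,"tz":-0.25},
  ],
)

```text
invalid input
```

Emit:
step_arm(
  plan=[
    {"grip":8.5,"tx":0,"ty":0,"tz":0,"ax":0,"ay":0,"az":-7.13},
  ],
)

```text
time: 0.18
tool_pos: [214.5, -559.9, 230.5]
tcp_rot: [-179.9, -0.0, 27.9]
ft_force: [0.0, 0.2, 0.4]
finger_gap: 85.0
```

Emit:
step_arm(
  plan=[
    {"grip":8.5,"tx":0,"ty":0,"tz":0,"ax":0,"ay":0,"az":-7.13},
    {"grip":8.5,"tx":0,"ty":0,"tz":0,"ax":0,"ay":0,"az":-7.13},
    {"grip":8.5,"tx":0,"ty":0,"tz":0,"ax":0,"ay":0,"az":-7.13},
    {"grip":8.5,"tx":0,"ty":0,"tz":0,"ax":0,"ay":0,"az":-7.13},
    {"grip":8.5,"tx":0,"ty":0,"tz":0,"ax":0,"ay":0,"az":-7.13},
    {"grip":8.5,"tx":0,"ty":0,"tz":0,"ax":0,"ay":0,"az":-7.13},
    {"grip":8.5,"tx":0,"ty":0,"tz":0,"ax":0,"ay":0,"az":-7.13},
  ],
)

```text
time: 0.77
tool_pos: [214.5, -560.0, 230.7]
tcp_rot: [-180.0, -0.1, 78.4]
ft_force: [0.5, -0.0, 0.6]
finger_gap: 84.5
```

Emit:
step_arm(
  plan=[
    {"grip":8.5,"tx":0,"ty":0,"tz":0,"ax":0,"ay":0,"az":-7.13},
    {"grip":8.5,"tx":0,"ty":0,"tz":0,"ax":0,"ay":0,"az":-7.13},
    {"grip":8.5,"tx":0,"ty":0,"tz":0,"ax":0,"ay":0,"az":-7.13},
    {"grip":8.5,"tx":0,"ty":0,"tz":0,"ax":0,"ay":0,"az":-7.13},
    {"grip":8.5,"tx":0,"ty":0,"tz":0,"ax":0,"ay":0,"az":-7.13},
    {"grip":8.5,"tx":0,"ty":0,"tz":0,"ax":0,"ay":0,"az":-7.13},
    {"grip":8.5,"tx":0,"ty":0,"tz":0,"ax":0,"ay":0,"az":-7.13},
    {"grip":8.5,"tx":0,"ty":0,"tz":0,"ax":0,"ay":0,"az":-7.13},
  ],
)

```text
time: 1.43
tool_pos: [214.5, -560.0, 230.7]
tcp_rot: [180.0, -0.1, 135.4]
ft_force: [-0.5, 0.6, -0.0]
finger_gap: 85.0
```

Emit:
step_arm(
  plan=[
    {"grip":8.5,"tx":1.44,"ty":3.51,"tz":-0.25,"ax":0,"ay":0,"az":0},
    {"grip":8.5,"tx":1.44,"ty":3.51,"tz":-0.25,"ax":0,"ay":0,"az":0},
    {"grip":8.5,"tx":1.44,"ty":3.51,"tz":-0.25,"ax":0,"ay":0,"az":0},
    {"grip":8.5,"tx":1.44,"ty":3.51,"tz":-0.25,"ax":0,"ay":0,"az":0},
    {"grip":8.5,"tx":1.44,"ty":3.51,"tz":-0.25,"ax":0,"ay":0,"az":0},
    {"grip":8.5,"tx":1.44,"ty":3.51,"tz":-0.25,"ax":0,"ay":0,"az":0},
    {"grip":8.5,"tx":1.44,"ty":3.51,"tz":-0.25,"ax":0,"ay":0,"az":0},
    {"grip":8.5,"tx":1.44,"ty":3.51,"tz":-0.25,"ax":0,"ay":0,"az":0},
  ],
)

```text
time: 2.1
tool_pos: [331.6, -278.3, 251.0]
tcp_rot: [180.0, -0.0, 135.0]
ft_force: [1.9, -0.5, 0.4]
finger_gap: 84.7
```

Emit:
step_arm(
  plan=[
    {"grip":8.5,"tx":1.44,"ty":3.51,"tz":-0.25,"ax":0,"ay":0,"az":0},
    {"grip":8.5,"tx":1.44,"ty":3.51,"tz":-0.25,"ax":0,"ay":0,"az":0},
    {"grip":8.5,"tx":1.44,"ty":3.51,"tz":-0.25,"ax":0,"ay":0,"az":0},
    {"grip":8.5,"tx":1.44,"ty":3.51,"tz":-0.25,"ax":0,"ay":0,"az":0},
    {"grip":8.5,"tx":1.44,"ty":3.51,"tz":-0.25,"ax":0,"ay":0,"az":0},
    {"grip":8.5,"tx":1.44,"ty":3.51,"tz":-0.25,"ax":0,"ay":0,"az":0},
    {"grip":8.5,"tx":1.44,"ty":3.51,"tz":-0.25,"ax":0,"ay":0,"az":0},
    {"grip":8.5,"tx":1.44,"ty":3.51,"tz":-0.25,"ax":0,"ay":0,"az":0},
  ],
)

```text
time: 2.77
tool_pos: [448.6, 1.9, 271.2]
tcp_rot: [-180.0, 0.0, 135.0]
ft_force: [0.2, -0.6, -0.0]
finger_gap: 84.8
```

Emit:
step_arm(
  plan=[
    {"grip":8.5,"tx":2.3,"ty":3.37,"tz":0,"ax":0,"ay":0,"az":0},
    {"grip":8.5,"tx":2.3,"ty":3.37,"tz":0,"ax":0,"ay":0,"az":0},
    {"grip":8.5,"tx":2.3,"ty":3.37,"tz":0,"ax":0,"ay":0,"az":0},
    {"grip":8.5,"tx":2.3,"ty":3.37,"tz":0,"ax":0,"ay":0,"az":0},
    {"grip":8.5,"tx":2.3,"ty":3.37,"tz":0,"ax":0,"ay":0,"az":0},
    {"grip":8.5,"tx":2.3,"ty":3.37,"tz":0,"ax":0,"ay":0,"az":0},
    {"grip":8.5,"tx":2.3,"ty":3.37,"tz":0,"ax":0,"ay":0,"az":0},
    {"grip":8.5,"tx":2.3,"ty":3.37,"tz":0,"ax":0,"ay":0,"az":0},
  ],
)

```text
time: 3.43
tool_pos: [508.5, 322.8, 270.7]
tcp_rot: [-180.0, -0.0, 135.1]
ft_force: [0.6, 0.2, 1.4]
finger_gap: 85.2
```

Emit:
step_arm(
  plan=[
    {"grip":8.5,"tx":0,"ty":0,"tz":4,"ax":0,"ay":0,"az":0},
    {"grip":8.5,"tx":0,"ty":0,"tz":4,"ax":0,"ay":0,"az":0},
    {"grip":8.5,"tx":0,"ty":0,"tz":4,"ax":0,"ay":0,"az":0},
    {"grip":7.8,"tx":0,"ty":0,"tz":0,"ax":0,"ay":0,"az":0},
    {"grip":7.8,"tx":0,"ty":0,"tz":0,"ax":0,"ay":0,"az":0},
  ],
)

```text
time: 3.85
tool_pos: [506.5, 319.5, 148.4]
tcp_rot: [-179.6, -0.1, 135.0]
ft_force: [1.5, 0.8, 0.8]
finger_gap: 78.1
```

```bash
python3 - <<'E'
from h import *
s=sense();print(s["tool_pos"],s["tcp_rot"],s["joint_pos"])
for n in("side","top"):
    im=snapshot(n)[:,:,::-1]; cv2.imwrite(f"pics/{n}1.png",im)
a=cv2.imread("pics/top1.png")[180:300,120:240];b=cv2.imread("pics/side1.png")[280:420,200:340]
cv2.imwrite("pics/a1.png",np.hstack([cv2.resize(a,(400,400),interpolation=2),cv2.resize(b,(400,400),interpolation=2)]))
print(proj("top",s["tool_pos"]),proj("side",s["tool_pos"]))
E
```

```text
[506.46606805 319.53992311 148.44882776] [-1.79609509e+02 -1.25829679e-01  1.35044719e+02] [ 2.73433100e+01  1.06581194e+01  9.05070006e+01  1.15923813e-03
  7.92451418e+01 -1.77020585e+01]
[170.94248363 225.61299242] [269.24139972 329.38800683]
```

View pics/a1.png

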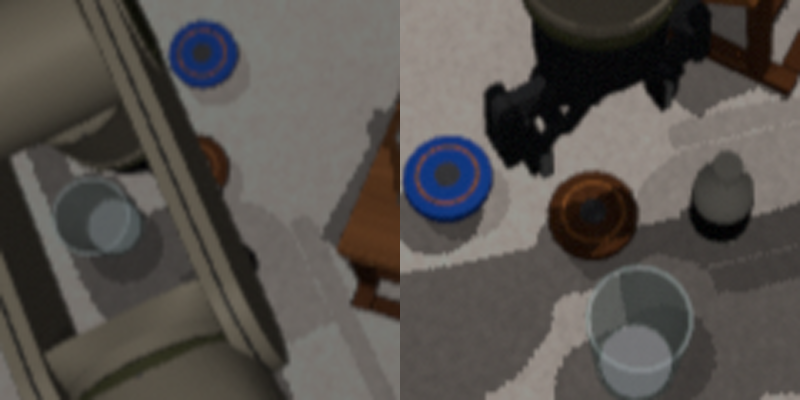

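Emit:
step_arm(
  plan=[
    {"grip":7.8,"tx":0,"ty":0.4,"tz":0,"ax":0,"ay":0,"az":0},
    {"grip":7.8,"tx":0,"ty":0,"tz":2.5,"ax":0,"ay":0,"az":0},
    {"grip":7.8,"tx":0,"ty":0,"tz":2.5,"ax":0,"ay":0,"az":0},
    {"grip":7.8,"tx":0,"ty":0,"tz":2.5,"ax":0,"ay":0,"az":0},
    {"grip":7.8,"tx":0,"ty":0,"tz":0,"ax":0,"ay":0,"az":0},
  ],
)

```text
time: 4.37
tool_pos: [510.3, 322.7, 73.7]
tcp_rot: [-179.8, -0.1, 135.0]
ft_force: [-1.6, -0.7, -1.2]
finger_gap: 78.0
```

```bash
python3 - <<'E'
from h import *
s=sense();print(s["tool_pos"],s["tcp_rot"])
im=snapshot("side")[:,:,::-1]; cv2.imwrite("pics/side2.png",im)
b=im[280:420,200:340];cv2.imwrite("pics/a2.png",cv2.resize(b,(560,560),interpolation=2))
print(sense()["tool_pos"])
E
```

```text
[510.32064928 322.6685405   73.71015142] [-1.79795821e+02 -6.71489196e-02  1.35017239e+02]
[511.12765817 323.09751683  75.97707862]
```

View pics/a2.png

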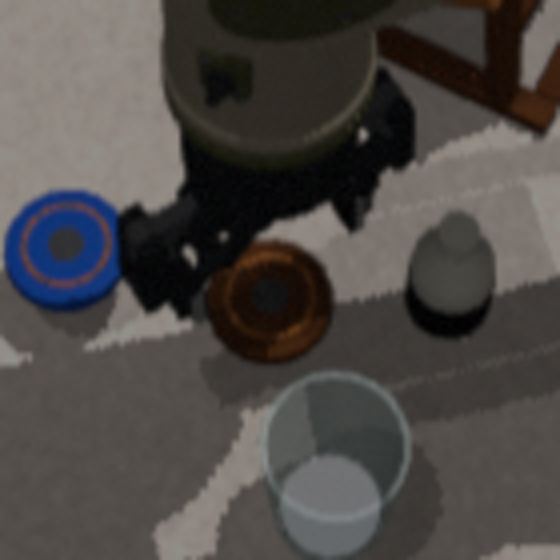

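Emit:
step_arm(
  plan=[
    {"grip":7.8,"tx":0.08,"ty":-0.18,"tz":1.5,"ax":0,"ay":0,"az":0},
    {"grip":7.8,"tx":0,"ty":0,"tz":1.5,"ax":0,"ay":0,"az":0},
    {"grip":7.8,"tx":0,"ty":0,"tz":1.5,"ax":0,"ay":0,"az":0},
    {"grip":7.8,"tx":0,"ty":0,"tz":1.2,"ax":0,"ay":0,"az":0},
    {"grip":7.8,"tx":0,"ty":0,"tz":0,"ax":0,"ay":0,"az":0},
    {"grip":7.8,"tx":0,"ty":0,"tz":0,"ax":0,"ay":0,"az":0},
  ],
)

```text
time: 4.92
tool_pos: [510.5, 323.2, 20.7]
tcp_rot: [179.9, 0.0, 135.0]
ft_force: [1.2, -0.6, -0.2]
finger_gap: 77.7
```

Emit:
step_arm(
  newtons=35,
  plan=[
    {"grip":5,"tx":0,"ty":0,"tz":0,"ax":0,"ay":0,"az":0},
    {"grip":5,"tx":0,"ty":0,"tz":0,"ax":0,"ay":0,"az":0},
    {"grip":5,"tx":0,"ty":0,"tz":0,"ax":0,"ay":0,"az":0},
    {"grip":5,"tx":0,"ty":0,"tz":0,"ax":0,"ay":0,"az":0},
    {"grip":5,"tx":0,"ty":0,"tz":0,"ax":0,"ay":0,"az":0},
    {"grip":5,"tx":0,"ty":0,"tz":0,"ax":0,"ay":0,"az":0},
  ],
)

```text
time: 5.42
tool_pos: [511.2, 323.5, 21.7]
tcp_rot: [179.8, 0.1, 135.0]
ft_force: [-2.2, -1.8, 7.3]
finger_gap: 60.5
```

Emit:
step_arm(
  plan=[
    {"grip":5,"tx":0,"ty":0,"tz":-1,"ax":0,"ay":0,"az":0},
    {"grip":5,"tx":0,"ty":0,"tz":-2,"ax":0,"ay":0,"az":0},
    {"grip":5,"tx":0,"ty":0,"tz":-3,"ax":0,"ay":0,"az":0},
    {"grip":5,"tx":0,"ty":0,"tz":-3,"ax":0,"ay":0,"az":0},
    {"grip":5,"tx":0,"ty":0,"tz":-3,"ax":0,"ay":0,"az":0},
    {"grip":5,"tx":0,"ty":0,"tz":-1,"ax":0,"ay":0,"az":0},
    {"grip":5,"tx":0,"ty":0,"tz":0,"ax":0,"ay":0,"az":0},
    {"grip":5,"tx":0,"ty":0,"tz":0,"ax":0,"ay":0,"az":0},
  ],
)

```text
time: 6.08
tool_pos: [510.1, 323.0, 149.8]
tcp_rot: [179.9, 0.0, 135.0]
ft_force: [-0.3, 0.6, -0.5]
finger_gap: 60.4
```

```bash
python3 - <<'E'
from h import *
im=snapshot("side")[:,:,::-1]; cv2.imwrite("pics/side3.png",im)
b=im[240:400,200:360];cv2.imwrite("pics/a3.png",cv2.resize(b,(560,560),interpolation=2))
s=sense();print(s["tool_pos"],s["ft_force"],s["finger_gap"])
E
```

```text
[509.09242907 322.44833486 148.05055801] [-1.25966709 -0.11325902 -0.48644848] 60.62697954507414
```

View pics/a3.png

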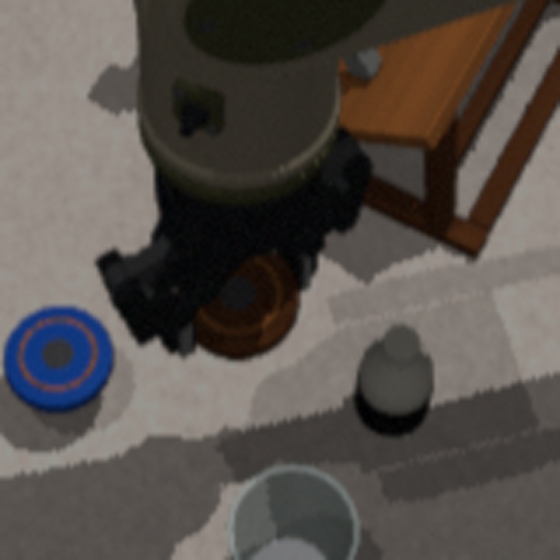

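Emit:
step_arm(
  plan=[
    {"grip":5,"tx":0,"ty":0,"tz":-4,"ax":0,"ay":0,"az":0},
    {"grip":5,"tx":0,"ty":0,"tz":-4,"ax":0,"ay":0,"az":0},
    {"grip":5,"tx":0,"ty":0,"tz":-4,"ax":0,"ay":0,"az":0},
    {"grip":5,"tx":-2.07,"ty":-2.99,"tz":0,"ax":0,"ay":0,"az":0},
    {"grip":5,"tx":-2.07,"ty":-2.99,"tz":0,"ax":0,"ay":0,"az":0},
    {"grip":5,"tx":-2.07,"ty":-2.99,"tz":0,"ax":0,"ay":0,"az":0},
    {"grip":5,"tx":-2.07,"ty":-2.99,"tz":0,"ax":0,"ay":0,"az":0},
    {"grip":5,"tx":-2.07,"ty":-2.99,"tz":0,"ax":0,"ay":0,"az":0},
  ],
)

```text
time: 6.8
tool_pos: [475.7, 142.3, 266.4]
tcp_rot: [-179.8, -0.1, 135.1]
ft_force: [1.0, 0.4, -0.5]
finger_gap: 60.5
```

Emit:
step_arm(
  plan=[
    {"grip":5,"tx":-2.07,"ty":-2.99,"tz":0,"ax":0,"ay":0,"az":0},
    {"grip":5,"tx":-2.07,"ty":-2.99,"tz":0,"ax":0,"ay":0,"az":0},
    {"grip":5,"tx":-2.07,"ty":-2.99,"tz":0,"ax":0,"ay":0,"az":0},
    {"grip":5,"tx":-2.07,"ty":-2.99,"tz":0,"ax":0,"ay":0,"az":0},
    {"grip":5,"tx":-3.33,"ty":-1.62,"tz":0,"ax":0,"ay":0,"az":0},
    {"grip":5,"tx":-3.33,"ty":-1.62,"tz":0,"ax":0,"ay":0,"az":0},
    {"grip":5,"tx":-3.33,"ty":-1.62,"tz":0,"ax":0,"ay":0,"az":0},
    {"grip":5,"tx":-3.33,"ty":-1.62,"tz":0,"ax":0,"ay":0,"az":0},
  ],
)

```text
time: 7.47
tool_pos: [499.0, -140.8, 266.6]
tcp_rot: [-179.9, -0.2, 135.0]
ft_force: [0.9, 0.6, -0.8]
finger_gap: 60.2
```

Emit:
step_arm(
  plan=[
    {"grip":5,"tx":-3.33,"ty":-1.62,"tz":0,"ax":0,"ay":0,"az":0},
    {"grip":5,"tx":-3.33,"ty":-1.62,"tz":0,"ax":0,"ay":0,"az":0},
    {"grip":5,"tx":-3.33,"ty":-1.62,"tz":0,"ax":0,"ay":0,"az":0},
    {"grip":5,"tx":-3.33,"ty":-1.62,"tz":0,"ax":0,"ay":0,"az":0},
    {"grip":5,"tx":-3.33,"ty":-1.62,"tz":0,"ax":0,"ay":0,"az":0},
  ],
)

```text
time: 7.88
tool_pos: [559.8, -315.5, 265.8]
tcp_rot: [-180.0, -0.3, 135.0]
ft_force: [0.7, 0.1, 0.4]
finger_gap: 60.7
```

Emit:
step_arm(
  plan=[
    {"grip":5,"tx":0,"ty":0,"tz":0,"ax":0,"ay":0,"az":-6.67},
    {"grip":5,"tx":0,"ty":0,"tz":0,"ax":0,"ay":0,"az":-6.67},
    {"grip":5,"tx":0,"ty":0,"tz":0,"ax":0,"ay":0,"az":-6.67},
    {"grip":5,"tx":0,"ty":0,"tz":0,"ax":0,"ay":0,"az":-6.67},
    {"grip":5,"tx":0,"ty":0,"tz":0,"ax":0,"ay":0,"az":-6.67},
    {"grip":5,"tx":0,"ty":0,"tz":0,"ax":0,"ay":0,"az":-6.67},
    {"grip":5,"tx":0,"ty":0,"tz":0,"ax":0,"ay":0,"az":0},
    {"grip":5,"tx":0,"ty":0,"tz":0,"ax":0,"ay":0,"az":0},
  ],
)

```text
time: 8.55
tool_pos: [559.7, -313.7, 266.7]
tcp_rot: [179.9, -0.2, 174.8]
ft_force: [0.2, -0.8, -0.7]
finger_gap: 60.8
```

Emit:
step_arm(
  plan=[
    {"grip":5,"tx":0,"ty":0.1,"tz":3,"ax":0,"ay":0,"az":0},
    {"grip":5,"tx":0,"ty":0,"tz":4,"ax":0,"ay":0,"az":0},
    {"grip":5,"tx":0,"ty":0,"tz":3,"ax":0,"ay":0,"az":0},
    {"grip":5,"tx":0,"ty":0,"tz":1,"ax":0,"ay":0,"az":0},
    {"grip":5,"tx":0,"ty":0,"tz":0,"ax":0,"ay":0,"az":0},
    {"grip":5,"tx":0,"ty":0,"tz":0,"ax":0,"ay":0,"az":0},
  ],
)

```text
time: 9.05
tool_pos: [560.5, -313.1, 159.5]
tcp_rot: [180.0, -0.0, 175.0]
ft_force: [0.1, -0.2, 0.2]
finger_gap: 60.5
```

```bash
python3 - <<'E'
from h import *
P=[]
for n,(x,y) in (("side",(240,50)),("top",(340,150))):
    im=snapshot(n)[:,:,::-1]; cv2.imwrite(f"pics/{n}4.png",im); P.append(cv2.resize(im[y:y+130,x:x+130],(400,400),interpolation=2))
cv2.imwrite("pics/a4.png",np.hstack(P))
s=sense();print(s["tool_pos"],s["tcp_rot"],s["finger_gap"])
E
```

```text
[ 561.92281258 -314.12177696  162.26381423] [-179.88792969    0.20485865  175.00239926] 60.523101497574366
```

View pics/a4.png

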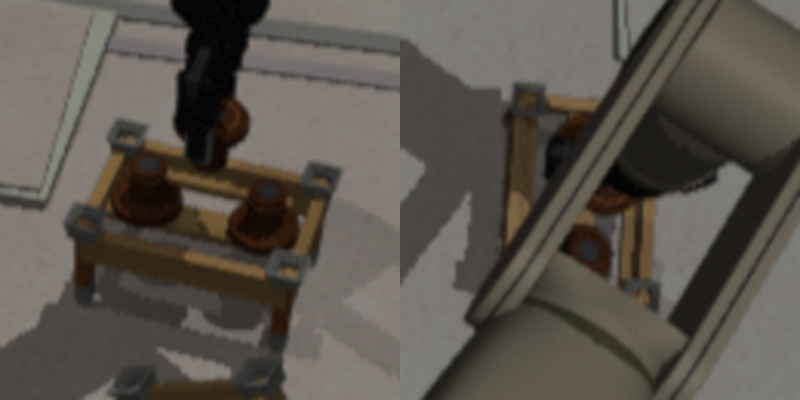

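Emit:
step_arm(
  plan=[
    {"grip":5,"tx":0.2,"ty":-0.05,"tz":1,"ax":0,"ay":0,"az":0},
    {"grip":5,"tx":0,"ty":0,"tz":1,"ax":0,"ay":0,"az":0},
    {"grip":5,"tx":0,"ty":0,"tz":1,"ax":0,"ay":0,"az":0},
    {"grip":5,"tx":0,"ty":0,"tz":0.7,"ax":0,"ay":0,"az":0},
    {"grip":5,"tx":0,"ty":0,"tz":0,"ax":0,"ay":0,"az":0},
    {"grip":5,"tx":0,"ty":0,"tz":0,"ax":0,"ay":0,"az":0},
    {"grip":5,"tx":0,"ty":0,"tz":0,"ax":0,"ay":0,"az":0},
  ],
)

```text
time: 9.73
tool_pos: [558.6, -313.6, 122.4]
tcp_rot: [-180.0, 0.0, 175.1]
ft_force: [-0.5, 0.1, -1.1]
finger_gap: 60.4
```

```bash
python3 - <<'E'
from h import *
im=snapshot("side")[:,:,::-1]; cv2.imwrite(f"pics/side5.png",im); cv2.imwrite("pics/a5.png",np.clip(1.6*cv2.resize(im[70:160,255:355].astype(float),None,fx=6,fy=6,interpolation=2),0,255))
s=sense();print(s["tool_pos"],s["tcp_rot"],s["finger_gap"])
E
```

```text
[ 558.79596696 -313.6852488   122.73853868] [-1.79983679e+02  3.29263853e-02  1.75061234e+02] 60.53210375953603[ WARN:0@1.637] global loadsave.cpp:1063 imwrite_ Unsupported depth image for selected encoder is fallbacked to CV_8U.
```

View pics/a5.png

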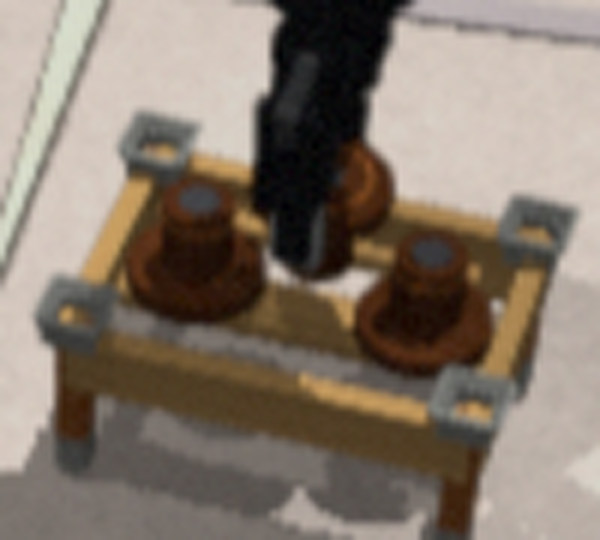

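Emit:
step_arm(
  plan=[
    {"grip":5,"tx":-0.05,"ty":0,"tz":0.7,"ax":0,"ay":0,"az":0},
    {"grip":5,"tx":0,"ty":0,"tz":0.7,"ax":0,"ay":0,"az":0},
    {"grip":5,"tx":0,"ty":0,"tz":0.6,"ax":0,"ay":0,"az":0},
    {"grip":5,"tx":0,"ty":0,"tz":0.3,"ax":0,"ay":0,"az":0},
    {"grip":5,"tx":0,"ty":0,"tz":0,"ax":0,"ay":0,"az":0},
    {"grip":5,"tx":0,"ty":0,"tz":0,"ax":0,"ay":0,"az":0},
  ],
)

```text
time: 10.28
tool_pos: [558.7, -313.4, 98.7]
tcp_rot: [180.0, -0.0, 175.1]
ft_force: [0.5, -0.0, -0.3]
finger_gap: 60.1
```

Emit:
step_arm(
  plan=[
    {"grip":5,"tx":-0.05,"ty":0,"tz":0.2,"ax":0,"ay":0,"az":0},
    {"grip":5,"tx":0,"ty":0,"tz":0.2,"ax":0,"ay":0,"az":0},
    {"grip":5,"tx":0,"ty":0,"tz":0.0,"ax":0,"ay":0,"az":0},
    {"grip":5,"tx":0,"ty":0,"tz":0.0,"ax":0,"ay":0,"az":0},
  ],
)

```text
time: 10.62
tool_pos: [559.5, -313.6, 95.3]
tcp_rot: [180.0, -0.0, 175.1]
ft_force: [0.3, -0.3, -1.1]
finger_gap: 60.7
```

Emit:
step_arm(
  plan=[
    {"grip":5,"tx":0,"ty":0,"tz":0.1,"ax":0,"ay":0,"az":0},
    {"grip":5,"tx":0,"ty":0,"tz":0.1,"ax":0,"ay":0,"az":0},
    {"grip":5,"tx":0,"ty":0,"tz":0.0,"ax":0,"ay":0,"az":0},
    {"grip":5,"tx":0,"ty":0,"tz":0.0,"ax":0,"ay":0,"az":0},
  ],
)

```text
time: 10.95
tool_pos: [559.6, -313.7, 93.5]
tcp_rot: [-180.0, 0.0, 175.1]
ft_force: [0.5, -0.5, 0.2]
finger_gap: 61.1
```

Emit:
step_arm(
  plan=[
    {"grip":5,"tx":0,"ty":0,"tz":0.1,"ax":0,"ay":0,"az":0},
    {"grip":5,"tx":0,"ty":0,"tz":0.1,"ax":0,"ay":0,"az":0},
    {"grip":5,"tx":0,"ty":0,"tz":0.0,"ax":0,"ay":0,"az":0},
    {"grip":5,"tx":0,"ty":0,"tz":0.0,"ax":0,"ay":0,"az":0},
  ],
)

```text
time: 11.28
tool_pos: [560.2, -313.9, 93.3]
tcp_rot: [-180.0, 0.1, 175.1]
ft_force: [-4.0, 3.0, 10.8]
finger_gap: 60.5
```

```bash
python3 - <<'E'
from h import *
im=snapshot("side")[:,:,::-1]; cv2.imwrite("pics/a6.png",np.clip(1.6*cv2.resize(im[70:160,255:355].astype(float),None,fx=6,fy=6,interpolation=2),0,255).astype(np.uint8))
s=sense();print(s["tool_pos"],s["ft_force"],s["finger_gap"])
E
```

```text
[ 560.18022518 -313.88898975   93.32054693] [-3.64729977  3.18020363 11.20684512] 60.44605464325121
```

View pics/a6.png

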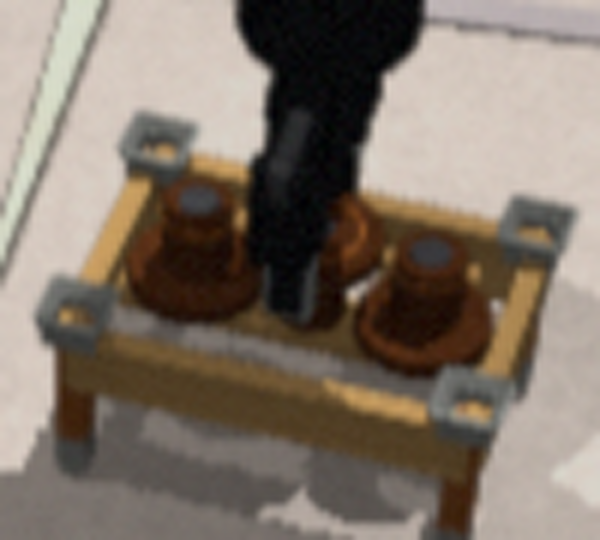

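The flange stands on the slat between the other two, and the wrist reads about 11 N upward. I'll release it.

Emit:
step_arm(
  plan=[
    {"grip":5,"tx":0,"ty":0,"tz":0,"ax":0,"ay":0,"az":0},
    {"grip":6.4,"tx":0,"ty":0,"tz":0,"ax":0,"ay":0,"az":0},
    {"grip":7.0,"tx":0,"ty":0,"tz":0,"ax":0,"ay":0,"az":0},
    {"grip":7.4,"tx":0,"ty":0,"tz":0,"ax":0,"ay":0,"az":0},
    {"grip":7.4,"tx":0,"ty":0,"tz":0,"ax":0,"ay":0,"az":0},
    {"grip":7.4,"tx":0,"ty":0,"tz":0,"ax":0,"ay":0,"az":0},
    {"grip":7.4,"tx":0,"ty":0,"tz":0,"ax":0,"ay":0,"az":0},
  ],
)

```text
time: 11.92
tool_pos: [559.3, -313.5, 91.0]
tcp_rot: [180.0, -0.0, 175.1]
ft_force: [0.2, -0.0, -0.1]
finger_gap: 73.9
```

Emit:
step_arm(
  plan=[
    {"grip":7.4,"tx":0,"ty":0,"tz":-1,"ax":0,"ay":0,"az":0},
    {"grip":7.4,"tx":0,"ty":0,"tz":-2,"ax":0,"ay":0,"az":0},
    {"grip":7.4,"tx":0,"ty":0,"tz":-4,"ax":0,"ay":0,"az":0},
    {"grip":7.4,"tx":0,"ty":0,"tz":-4,"ax":0,"ay":0,"az":0},
    {"grip":7.4,"tx":0,"ty":0,"tz":-4,"ax":0,"ay":0,"az":0},
    {"grip":7.4,"tx":0,"ty":0,"tz":-4,"ax":0,"ay":0,"az":0},
    {"grip":7.4,"tx":0,"ty":0,"tz":-2,"ax":0,"ay":0,"az":0},
  ],
)

```text
time: 12.5
tool_pos: [560.7, -314.4, 309.2]
tcp_rot: [-179.8, 0.4, 175.1]
ft_force: [0.7, -1.1, 1.2]
finger_gap: 74.2
```

Emit:
step_arm(
  plan=[
    {"grip":4.5,"tx":0,"ty":0,"tz":0,"ax":0,"ay":0,"az":7.1},
    {"grip":4.5,"tx":0,"ty":0,"tz":0,"ax":0,"ay":0,"az":7.1},
    {"grip":4.5,"tx":0,"ty":0,"tz":0,"ax":0,"ay":0,"az":7.1},
    {"grip":4.5,"tx":0,"ty":0,"tz":0,"ax":0,"ay":0,"az":7.1},
    {"grip":4.5,"tx":0,"ty":0,"tz":0,"ax":0,"ay":0,"az":7.1},
    {"grip":4.5,"tx":0,"ty":0,"tz":0,"ax":0,"ay":0,"az":7.1},
    {"grip":4.5,"tx":0,"ty":0,"tz":0,"ax":0,"ay":0,"az":7.1},
  ],
)

```text
time: 13.08
tool_pos: [559.5, -313.6, 302.2]
tcp_rot: [180.0, 0.0, 125.0]
ft_force: [0.6, 0.6, 0.1]
finger_gap: 45.3
```

Emit:
step_arm(
  plan=[
    {"grip":4.5,"tx":0,"ty":0,"tz":0,"ax":0,"ay":0,"az":7.1},
    {"grip":4.5,"tx":0,"ty":0,"tz":0,"ax":0,"ay":0,"az":7.1},
    {"grip":4.5,"tx":0,"ty":0,"tz":0,"ax":0,"ay":0,"az":7.1},
    {"grip":4.5,"tx":0,"ty":0,"tz":0,"ax":0,"ay":0,"az":7.1},
    {"grip":4.5,"tx":0,"ty":0,"tz":0,"ax":0,"ay":0,"az":7.1},
    {"grip":4.5,"tx":0,"ty":0,"tz":0,"ax":0,"ay":0,"az":7.1},
    {"grip":4.5,"tx":0,"ty":0,"tz":0,"ax":0,"ay":0,"az":7.1},
    {"grip":4.5,"tx":0,"ty":0,"tz":0,"ax":0,"ay":0,"az":1.7},
  ],
)

```text
time: 13.75
tool_pos: [559.5, -313.6, 302.2]
tcp_rot: [180.0, 0.0, 73.5]
ft_force: [-0.2, -0.6, -0.0]
finger_gap: 45.1
```

Emit:
step_arm(
  plan=[
    {"grip":4.5,"tx":3.52,"ty":-0.83,"tz":0,"ax":0,"ay":0,"az":0},
    {"grip":4.5,"tx":3.52,"ty":-0.83,"tz":0,"ax":0,"ay":0,"az":0},
    {"grip":4.5,"tx":3.52,"ty":-0.83,"tz":0,"ax":0,"ay":0,"az":0},
    {"grip":4.5,"tx":3.52,"ty":-0.83,"tz":0,"ax":0,"ay":0,"az":0},
    {"grip":4.5,"tx":3.52,"ty":-0.83,"tz":0,"ax":0,"ay":0,"az":0},
    {"grip":4.5,"tx":3.52,"ty":-0.83,"tz":0,"ax":0,"ay":0,"az":0},
    {"grip":4.5,"tx":3.52,"ty":-0.83,"tz":0,"ax":0,"ay":0,"az":0},
    {"grip":4.5,"tx":3.52,"ty":-0.83,"tz":0,"ax":0,"ay":0,"az":0},
  ],
)

```text
time: 14.42
tool_pos: [573.3, -22.9, 302.4]
tcp_rot: [179.9, -0.0, 74.0]
ft_force: [0.6, -0.4, -0.1]
finger_gap: 44.9
```

Emit:
step_arm(
  plan=[
    {"grip":4.5,"tx":3.52,"ty":-0.83,"tz":0,"ax":0,"ay":0,"az":0},
    {"grip":4.5,"tx":0,"ty":0,"tz":0,"ax":6.4,"ay":0,"az":0},
    {"grip":4.5,"tx":0,"ty":0,"tz":0,"ax":6.4,"ay":0,"az":0},
    {"grip":4.5,"tx":0,"ty":0,"tz":0,"ax":6.4,"ay":0,"az":0},
    {"grip":4.5,"tx":0,"ty":0,"tz":0,"ax":6.4,"ay":0,"az":0},
    {"grip":4.5,"tx":0,"ty":0,"tz":0,"ax":6.4,"ay":0,"az":0},
    {"grip":4.5,"tx":0,"ty":0,"tz":0,"ax":0,"ay":0,"az":0},
    {"grip":4.5,"tx":0,"ty":0,"tz":0,"ax":0,"ay":0,"az":0},
  ],
)

```text
time: 15.08
tool_pos: [575.5, 11.1, 296.9]
tcp_rot: [-147.6, 0.1, 73.9]
ft_force: [-0.7, 0.4, 0.3]
finger_gap: 45.3
```

```bash
python3 - <<'E'
from h import *
P=[]
for n in ("side","top"):
    im=snapshot(n)[:,:,::-1]; cv2.imwrite(f"pics/{n}7.png",im); P.append(im)
cv2.imwrite("pics/a7.png",np.clip(1.6*cv2.resize(P[0][70:160,255:355].astype(float),None,fx=6,fy=6,interpolation=2),0,255).astype(np.uint8))
cv2.imwrite("pics/b7.png",np.clip(1.6*cv2.resize(P[1][165:265,355:455].astype(float),None,fx=6,fy=6,interpolation=2),0,255).astype(np.uint8))
s=sense();print(s["tool_pos"],s["tcp_rot"],s["joint_pos"],Ro.from_euler("xyz",s["tcp_rot"],True).as_matrix())
E
```

```text
[575.58200085  11.53953634 302.78186967] [-1.48246599e+02 -2.38911359e-02  7.39691442e+01] [ -6.98966561  33.33293508  51.70488223   5.91074974 126.24744426
  11.19617513] [[ 2.76154964e-01  8.17315258e-01 -5.05701695e-01]
 [ 9.61113033e-01 -2.34609476e-01  1.45671315e-01]
 [ 4.16978971e-04 -5.26264347e-01 -8.50320918e-01]]
```

View pics/a7.png

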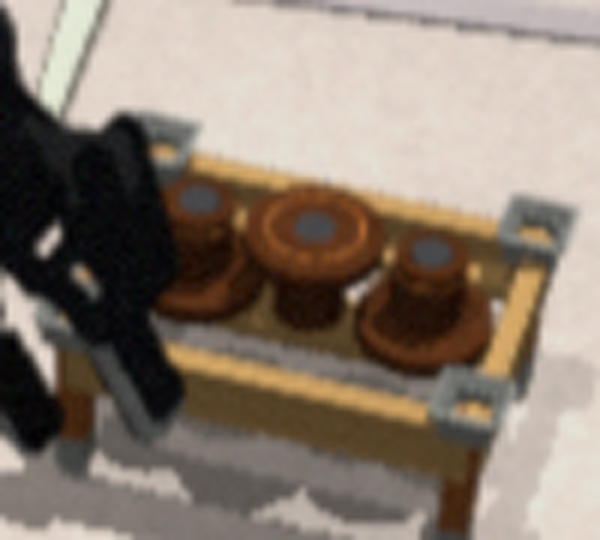

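View pics/b7.png

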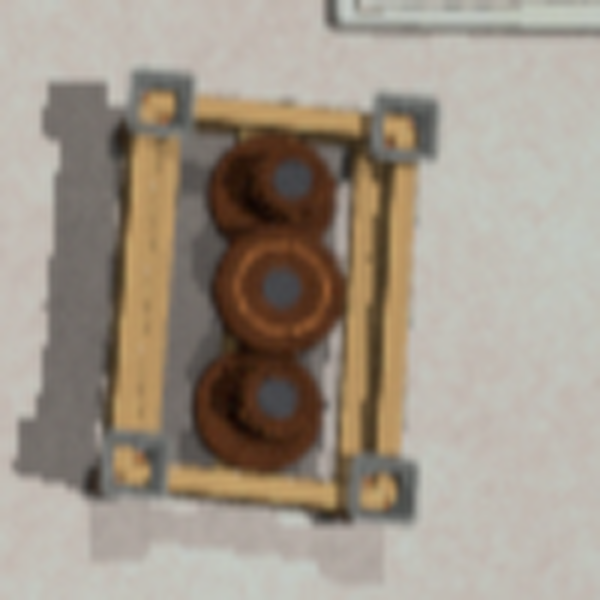

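View pics/side7.png

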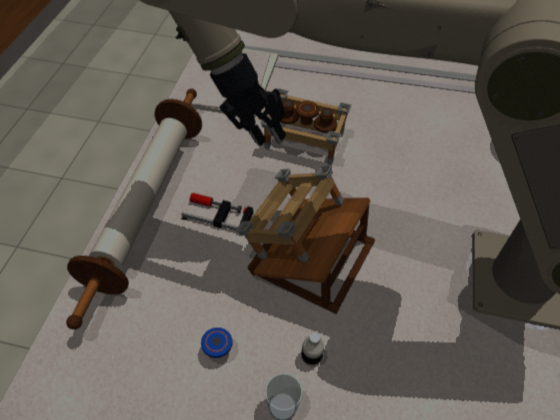

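```bash
python3 - <<'E'
from h import *
print(plane("top",(401.4,212.6),118),plane("side",(307.1,107.6),118))
R=Ro.from_euler("xyz",[-148,0,74],True).as_matrix()
c=np.array([531,23.8,122.]); g=c+20*R[:,2]; print(g)
p=sense()["tool_pos"]
for back in(90,0): print(back,g-back*R[:,2],R.T@(g-back*R[:,2]-p))
E
```

```text
[ 559.12015438 -314.44321196  118.        ] [ 559.00473789 -318.46379613  118.        ]
[520.81217819  26.7213109  105.03903808]
90 [566.65737635  13.57541186 181.36336673] [ -0.50295074  56.59079069 107.81222573]
0 [520.81217819  26.7213109  105.03903808] [ -0.50295074  56.59079069 197.81222573]
```

Emit:
step_arm(
  plan=[
    {"grip":4.5,"tx":0,"ty":1.41,"tz":2.7,"ax":0,"ay":0,"az":0},
    {"grip":4.5,"tx":0,"ty":1.41,"tz":2.7,"ax":0,"ay":0,"az":0},
    {"grip":4.5,"tx":0,"ty":1.41,"tz":2.7,"ax":0,"ay":0,"az":0},
    {"grip":4.5,"tx":0,"ty":1.42,"tz":2.7,"ax":0,"ay":0,"az":0},
    {"grip":4.5,"tx":0,"ty":0,"tz":0,"ax":0,"ay":0,"az":0},
    {"grip":4.5,"tx":0,"ty":0,"tz":0,"ax":0,"ay":0,"az":0},
    {"grip":4.5,"tx":0,"ty":0,"tz":0,"ax":0,"ay":0,"az":0},
  ],
)

```text
time: 15.77
tool_pos: [567.5, 14.1, 184.3]
tcp_rot: [-148.4, -0.1, 74.0]
ft_force: [0.2, 0.2, -0.0]
finger_gap: 44.9
```

```bash
cat > look.py <<'E'
from h import *
import sys
# look.py tag side x0 y0 w h k ...
tag=sys.argv[1]; a=sys.argv[2:]
for i in range(0,len(a),6):
    n,x,y,w,h,k=a[i],*map(int,a[i+1:i+6])
    im=snapshot(n)[:,:,::-1]; cv2.imwrite(f"pics/{n}_{tag}.png",im)
    cv2.imwrite(f"pics/c{n}_{tag}.png",np.clip(1.6*cv2.resize(im[y:y+h,x:x+w].astype(float),None,fx=k,fy=k,interpolation=2),0,255).astype(np.uint8))
s=sense();print({k:np.round(s[k],2).tolist() for k in("time","tool_pos","tcp_rot","ft_force","finger_gap")})
E
python3 look.py 8 side 210 120 150 150 4 top 200 140 140 140 4
python3 - <<'E'
from h import *
R=Ro.from_euler("xyz",[-148,0,74],True).as_matrix()
g=np.array([531.2,24.4,122.])+20*R[:,2];print(R.T@(g-sense()["tool_pos"]))
E
```

```text
{'time': 15.87, 'tool_pos': [568.01, 13.92, 183.9], 'tcp_rot': [-148.4, -0.06, 73.97], 'ft_force': [0.28, 0.08, -0.06], 'finger_gap': 45.17}
[-7.63588220e-02  3.47293125e-01  9.27789283e+01]
```

View pics/cside_8.png

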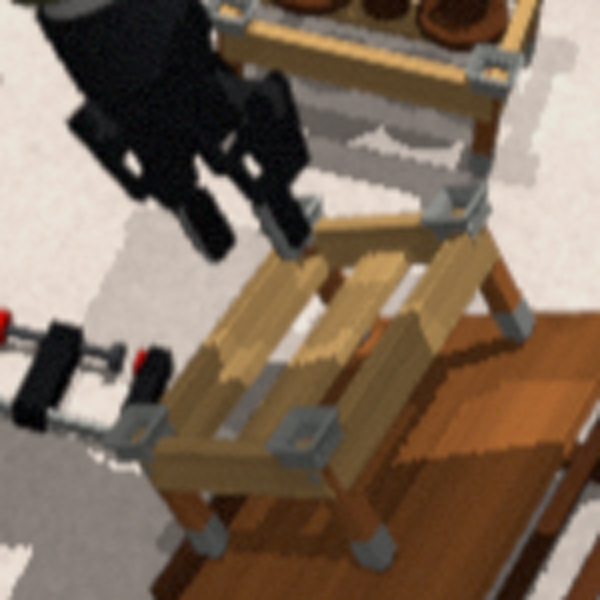

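View pics/ctop_8.png

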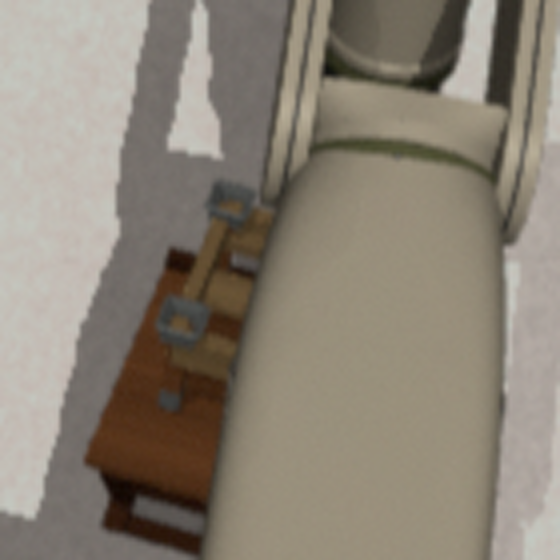

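```bash
python3 - <<'E'
from h import *
f=lambda X:(proj("side",X)-[210,120]+.5)*4
s=sense();p=s["tool_pos"];Rn=Ro.from_euler("xyz",s["tcp_rot"],True).as_matrix()
print("tcp",f(p),"tips",f(p+29*Rn[:,1]),f(p-29*Rn[:,1]))
for d in(30,60,72,92):print(d,f(p+d*Rn[:,2]))
print("slat",f([531.2,24.4,122]),f([531.2,24.4,125.3]))
E
```

```text
tcp [261.07963605 260.14847435] tips [220.07522223 261.61951844] [303.51710551 258.62601902]
30 [286.20274563 303.13499269]
60 [310.64290055 344.95295174]
72 [320.23393954 361.36355458]
92 [335.99056024 388.32368317]
slat [321.21963972 362.21709402] [321.45007057 358.40737213]
```

Emit:
step_arm(
  plan=[
    {"grip":4.5,"tx":0,"ty":0.03,"tz":2,"ax":-0.3,"ay":0,"az":0},
    {"grip":4.5,"tx":0,"ty":0,"tz":2,"ax":0,"ay":0,"az":0},
    {"grip":4.5,"tx":0,"ty":0,"tz":2,"ax":0,"ay":0,"az":0},
    {"grip":4.5,"tx":0,"ty":0,"tz":0,"ax":0,"ay":0,"az":0},
    {"grip":4.5,"tx":0,"ty":0,"tz":0,"ax":0,"ay":0,"az":0},
  ],
)

```text
time: 16.28
tool_pos: [536.4, 22.7, 129.8]
tcp_rot: [-148.3, -0.0, 74.0]
ft_force: [0.2, -0.9, 0.4]
finger_gap: 45.0
```

```bash
python3 look.py 9 side 230 150 110 100 6
python3 - <<'E'
from h import *
R=Ro.from_euler("xyz",[-148,0,74],True).as_matrix()
g=np.array([531.2,24.4,122.])+20*R[:,2];print(R.T@(g-sense()["tool_pos"]))
E
```

```text
{'time': 16.33, 'tool_pos': [537.36, 22.56, 130.62], 'tcp_rot': [-148.45, -0.03, 73.96], 'ft_force': [0.7, -0.22, -0.02], 'finger_gap': 45.31}
[ 0.06771713 -0.87921057 30.71273532]
```

View pics/cside_9.png

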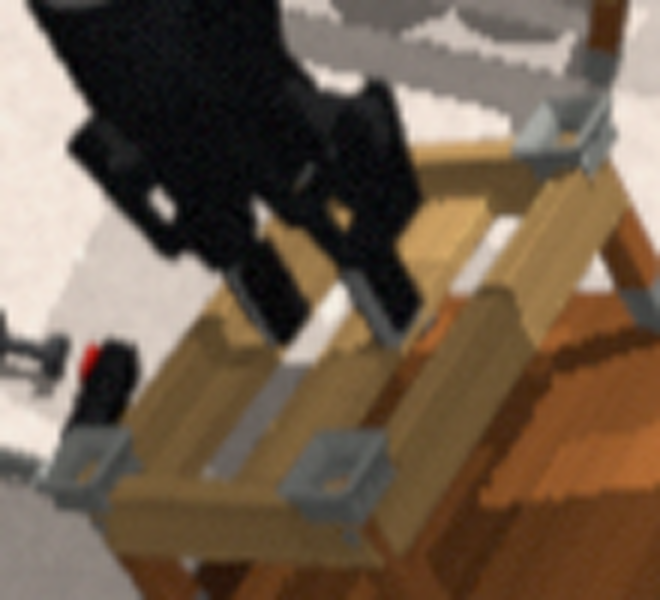

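Emit:
step_arm(
  plan=[
    {"grip":4.5,"tx":0,"ty":-0.05,"tz":0.8,"ax":-0.3,"ay":0,"az":0},
    {"grip":4.5,"tx":0,"ty":0,"tz":0.8,"ax":0,"ay":0,"az":0},
    {"grip":4.5,"tx":0,"ty":0,"tz":0,"ax":0,"ay":0,"az":0},
    {"grip":4.5,"tx":0,"ty":0,"tz":0,"ax":0,"ay":0,"az":0},
  ],
)

```text
time: 16.67
tool_pos: [527.4, 25.2, 115.0]
tcp_rot: [-148.6, 0.0, 74.0]
ft_force: [-0.0, 0.5, -1.2]
finger_gap: 45.0
```

```bash
python3 look.py 10 side 230 150 110 100 6
python3 - <<'E'
from h import *
R=Ro.from_euler("xyz",[-148,0,74],True).as_matrix()
g=np.array([531.2,24.4,122.])+20*R[:,2];print(R.T@(g-sense()["tool_pos"]))
E
```

```text
{'time': 16.72, 'tool_pos': [527.64, 25.16, 115.3], 'tcp_rot': [-148.59, 0.0, 73.96], 'ft_force': [0.92, 0.61, 0.7], 'finger_gap': 45.39}
[ 0.25278162 -0.4771501  12.39395255]
```

View pics/cside_10.png

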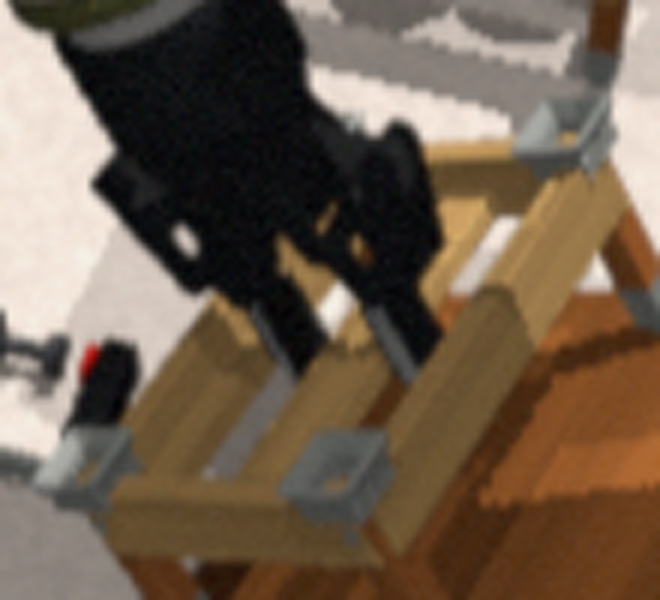

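Emit:
step_arm(
  plan=[
    {"grip":4.5,"tx":0,"ty":-0.05,"tz":0.6,"ax":0.6,"ay":0,"az":0},
    {"grip":4.5,"tx":0,"ty":0,"tz":0.6,"ax":0,"ay":0,"az":0},
    {"grip":4.5,"tx":0,"ty":0,"tz":0,"ax":0,"ay":0,"az":0},
    {"grip":4.5,"tx":0,"ty":0,"tz":0,"ax":0,"ay":0,"az":0},
    {"grip":4.5,"tx":0,"ty":0,"tz":0,"ax":0,"ay":0,"az":0},
  ],
)

```text
time: 17.13
tool_pos: [521.1, 27.0, 105.2]
tcp_rot: [-148.0, 0.0, 74.0]
ft_force: [0.4, -0.3, 0.9]
finger_gap: 44.8
```

Emit:
step_arm(
  newtons=90,
  plan=[
    {"grip":2,"tx":0,"ty":0,"tz":0,"ax":0,"ay":0,"az":0},
    {"grip":2,"tx":0,"ty":0,"tz":0,"ax":0,"ay":0,"az":0},
    {"grip":2,"tx":0,"ty":0,"tz":0,"ax":0,"ay":0,"az":0},
    {"grip":2,"tx":0,"ty":0,"tz":0,"ax":0,"ay":0,"az":0},
    {"grip":2,"tx":0,"ty":0,"tz":0,"ax":0,"ay":0,"az":0},
    {"grip":2,"tx":0,"ty":0,"tz":0,"ax":0,"ay":0,"az":0},
  ],
)

```text
time: 17.63
tool_pos: [521.8, 26.9, 105.7]
tcp_rot: [-148.1, -0.0, 74.0]
ft_force: [3.8, -0.3, 3.1]
finger_gap: 28.4
```

Emit:
step_arm(
  plan=[
    {"grip":2,"tx":0,"ty":0,"tz":-0.5,"ax":0,"ay":0,"az":0},
    {"grip":2,"tx":0,"ty":0,"tz":-1,"ax":0,"ay":0,"az":0},
    {"grip":2,"tx":0,"ty":0,"tz":-1.5,"ax":0,"ay":0,"az":0},
    {"grip":2,"tx":0,"ty":0,"tz":-1.5,"ax":0,"ay":0,"az":0},
    {"grip":2,"tx":0,"ty":0,"tz":-1.0,"ax":0,"ay":0,"az":0},
    {"grip":2,"tx":0,"ty":0,"tz":-0.5,"ax":0,"ay":0,"az":0},
    {"grip":2,"tx":0,"ty":0,"tz":0,"ax":0,"ay":0,"az":0},
    {"grip":2,"tx":0,"ty":0,"tz":0,"ax":0,"ay":0,"az":0},
  ],
)

```text
time: 18.3
tool_pos: [551.7, 18.2, 155.7]
tcp_rot: [-148.0, 0.0, 74.0]
ft_force: [0.5, 0.0, -4.1]
finger_gap: 28.3
```

```bash
python3 look.py 11 side 200 100 150 150 4
```

```text
{'time': 18.35, 'tool_pos': [551.23, 18.31, 155.34], 'tcp_rot': [-147.91, 0.02, 73.96], 'ft_force': [0.09, -0.33, -4.65], 'finger_gap': 28.04}
```

View pics/cside_11.png

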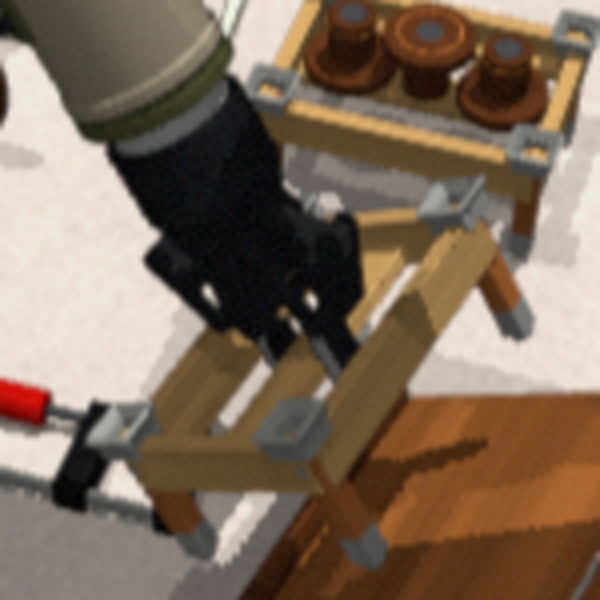

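Emit:
step_arm(
  plan=[
    {"grip":2,"tx":0,"ty":-1.06,"tz":-1.7,"ax":0,"ay":0,"az":0},
    {"grip":2,"tx":0,"ty":-1.59,"tz":-2.54,"ax":0,"ay":0,"az":0},
    {"grip":2,"tx":0,"ty":-1.59,"tz":-2.54,"ax":0,"ay":0,"az":0},
    {"grip":2,"tx":0,"ty":-1.59,"tz":-2.54,"ax":0,"ay":0,"az":0},
    {"grip":2,"tx":0,"ty":-0.53,"tz":-0.85,"ax":0,"ay":0,"az":0},
    {"grip":2,"tx":0,"ty":0,"tz":0,"ax":-4,"ay":0,"az":0},
    {"grip":2,"tx":0,"ty":0,"tz":0,"ax":-5,"ay":0,"az":0},
    {"grip":2,"tx":0,"ty":0,"tz":0,"ax":-5,"ay":0,"az":0},
  ],
)

```text
time: 19.02
tool_pos: [551.7, 18.0, 273.9]
tcp_rot: [-162.1, 0.0, 74.0]
ft_force: [-0.2, -0.1, -2.5]
finger_gap: 28.6
```

Emit:
step_arm(
  plan=[
    {"grip":2,"tx":0,"ty":0,"tz":0,"ax":-5,"ay":0,"az":0},
    {"grip":2,"tx":0,"ty":0,"tz":0,"ax":-5,"ay":0,"az":0},
    {"grip":2,"tx":0,"ty":0,"tz":0,"ax":-5,"ay":0,"az":0},
    {"grip":2,"tx":0,"ty":0,"tz":0,"ax":-3,"ay":0,"az":0},
    {"grip":2,"tx":0,"ty":0,"tz":0,"ax":0,"ay":0,"az":4},
    {"grip":2,"tx":0,"ty":0,"tz":0,"ax":0,"ay":0,"az":6},
    {"grip":2,"tx":0,"ty":0,"tz":0,"ax":0,"ay":0,"az":6},
    {"grip":2,"tx":0,"ty":0,"tz":0,"ax":0,"ay":0,"az":6},
  ],
)

```text
time: 19.68
tool_pos: [550.5, 18.5, 274.0]
tcp_rot: [-179.8, 0.1, 51.7]
ft_force: [0.4, -0.2, -3.6]
finger_gap: 28.0
```

Emit:
step_arm(
  plan=[
    {"grip":2,"tx":0,"ty":0,"tz":0,"ax":0,"ay":0,"az":6.3},
    {"grip":2,"tx":0,"ty":0,"tz":0,"ax":0,"ay":0,"az":6.3},
    {"grip":2,"tx":0,"ty":0,"tz":0,"ax":0,"ay":0,"az":6.3},
    {"grip":2,"tx":0,"ty":0,"tz":0,"ax":0,"ay":0,"az":6.3},
    {"grip":2,"tx":0,"ty":0,"tz":0,"ax":0,"ay":0,"az":6.3},
    {"grip":2,"tx":0,"ty":0,"tz":0,"ax":0,"ay":0,"az":6.3},
    {"grip":2,"tx":0,"ty":0,"tz":0,"ax":0,"ay":0,"az":6.3},
    {"grip":2,"tx":0,"ty":0,"tz":0,"ax":0,"ay":0,"az":6.3},
  ],
)

```text
time: 20.35
tool_pos: [550.6, 18.4, 273.8]
tcp_rot: [-180.0, 0.2, 1.3]
ft_force: [-0.6, -0.6, -3.8]
finger_gap: 28.2
```

Emit:
step_arm(
  plan=[
    {"grip":2,"tx":0,"ty":0,"tz":0,"ax":0,"ay":0,"az":4},
    {"grip":2,"tx":0,"ty":0,"tz":0,"ax":0,"ay":0,"az":2.5},
    {"grip":2,"tx":0,"ty":0,"tz":0,"ax":0,"ay":0,"az":0},
    {"grip":2,"tx":0,"ty":0,"tz":0,"ax":0,"ay":0,"az":0},
    {"grip":2,"tx":0,"ty":0,"tz":0,"ax":0,"ay":0,"az":0},
  ],
)

```text
time: 20.77
tool_pos: [551.2, 18.3, 275.0]
tcp_rot: [180.0, 0.1, -4.8]
ft_force: [0.2, 0.0, -3.7]
finger_gap: 28.0
```

```bash
python3 look.py 12 side 150 50 200 150 4
```

```text
{'time': 20.82, 'tool_pos': [551.35, 18.31, 275.33], 'tcp_rot': [180.0, 0.07, -4.86], 'ft_force': [-0.19, 0.62, -4.24], 'finger_gap': 28.05}
```

View pics/cside_12.png

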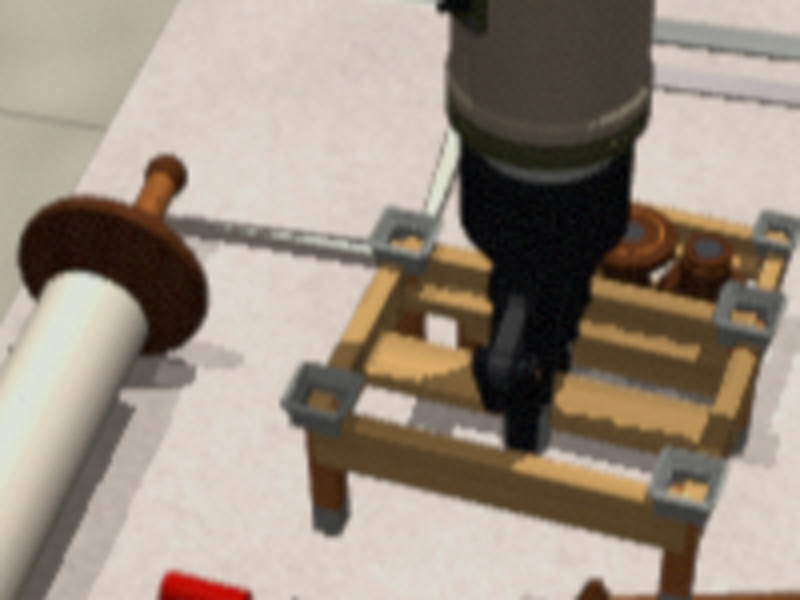

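Emit:
step_arm(
  plan=[
    {"grip":2,"tx":0.3,"ty":2,"tz":0,"ax":0,"ay":0,"az":0},
    {"grip":2,"tx":0.4,"ty":3,"tz":0,"ax":0,"ay":0,"az":0},
    {"grip":2,"tx":0.4,"ty":3.5,"tz":0,"ax":0,"ay":0,"az":0},
    {"grip":2,"tx":0.4,"ty":3.5,"tz":0,"ax":0,"ay":0,"az":0},
    {"grip":2,"tx":0.4,"ty":3.5,"tz":0,"ax":0,"ay":0,"az":0},
    {"grip":2,"tx":0.4,"ty":3.5,"tz":0,"ax":0,"ay":0,"az":0},
    {"grip":2,"tx":0.4,"ty":3.5,"tz":0,"ax":0,"ay":0,"az":0},
    {"grip":2,"tx":0.4,"ty":3.5,"tz":0,"ax":0,"ay":0,"az":0},
  ],
)

```text
time: 21.48
tool_pos: [560.0, -245.1, 275.9]
tcp_rot: [-180.0, 0.0, -4.9]
ft_force: [1.1, -0.5, -3.3]
finger_gap: 28.1
```

Emit:
step_arm(
  plan=[
    {"grip":2,"tx":0.3,"ty":3,"tz":0,"ax":0,"ay":0,"az":0},
    {"grip":2,"tx":0.2,"ty":2.5,"tz":0,"ax":0,"ay":0,"az":0},
    {"grip":2,"tx":0,"ty":1.48,"tz":0,"ax":0,"ay":0,"az":0},
    {"grip":2,"tx":0,"ty":0,"tz":1.5,"ax":0,"ay":0,"az":0},
    {"grip":2,"tx":0,"ty":0,"tz":1.5,"ax":0,"ay":0,"az":0},
    {"grip":2,"tx":0,"ty":0,"tz":1.5,"ax":0,"ay":0,"az":0},
    {"grip":2,"tx":0,"ty":0,"tz":0,"ax":0,"ay":0,"az":0},
    {"grip":2,"tx":0,"ty":0,"tz":0,"ax":0,"ay":0,"az":0},
  ],
)

```text
time: 22.15
tool_pos: [558.6, -312.5, 229.9]
tcp_rot: [-179.9, 0.1, -4.9]
ft_force: [-0.2, 0.1, -3.4]
finger_gap: 28.6
```

```bash
python3 look.py 13 side 220 20 160 140 5 top 340 140 120 140 5
```

```text
{'time': 22.25, 'tool_pos': [559.69, -313.28, 232.31], 'tcp_rot': [179.97, -0.07, -4.9], 'ft_force': [-0.6, 1.1, -3.84], 'finger_gap': 28.27}
```

View pics/cside_13.png

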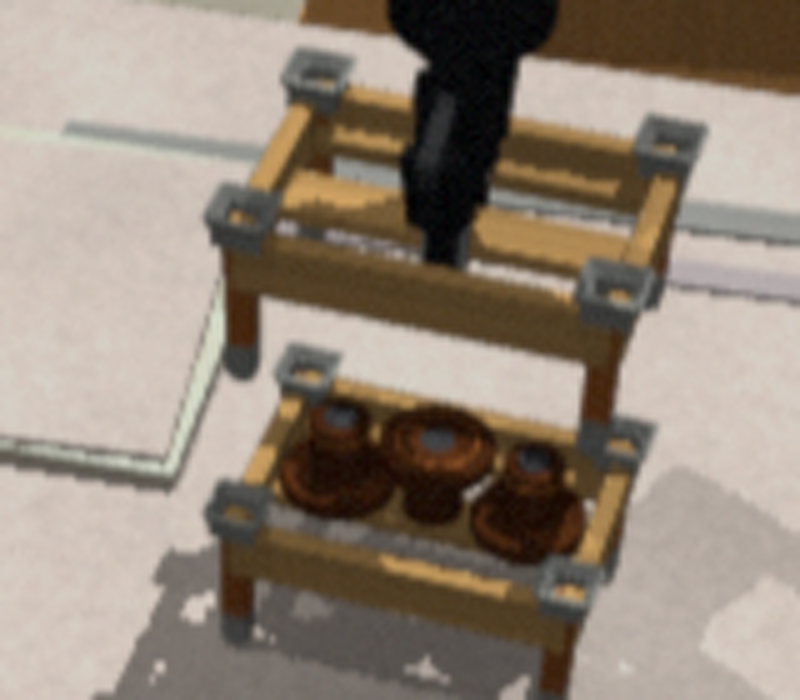

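View pics/ctop_13.png

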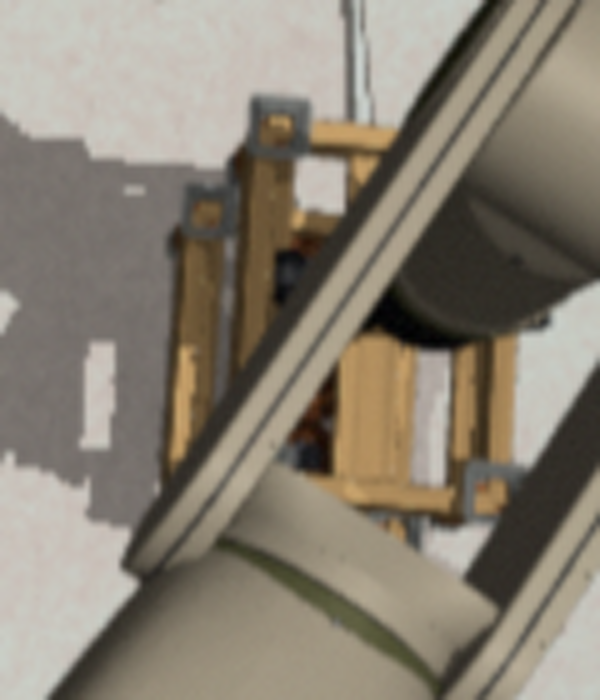

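```bash
python3 - <<'E'
from h import *
t=cv2.imread("pics/top_13.png"); s=cv2.imread("pics/side_13.png")
zoom(t,[(395,165),(439,238)],"pics/z13t.png",r=9,k=20)
zoom(s,[(283,35),(354,48),(268,63),(343,79)],"pics/z13s.png",r=9,k=15)
E
```

```text
(no output)
```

View pics/z13t.png

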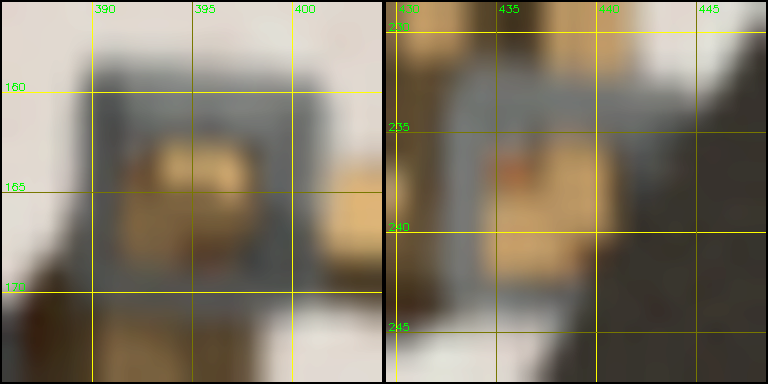

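View pics/z13s.png

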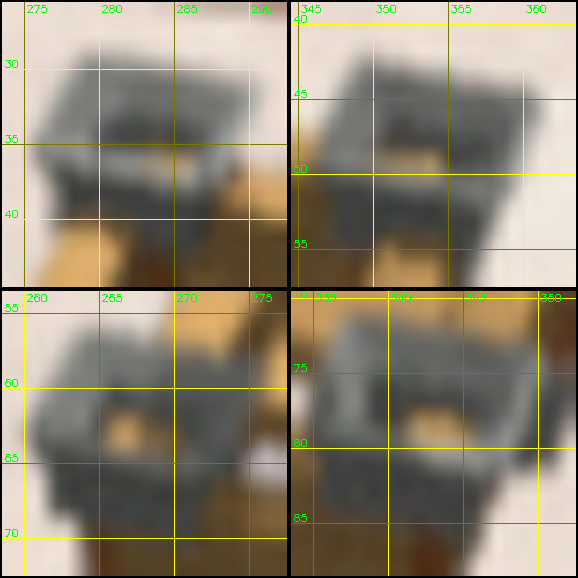

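```bash
python3 - <<'E'
from h import *
T=[(395.4,164.7),(438.2,238.1)]
S=[(268.1,60.9),(283.3,33.2),(354,47.05),(342.7,76.6)] # ++,+-,--,-+
M=[(87,58,33),(87,-58,33),(-87,-58,33),(-87,58,33)]
for z in(282,285,288):
    R,t,r=fit(M,[plane("side",q,z) for q in S]);a,b=[plane("top",q,z) for q in T]
    d=b-a;print(z,"side",np.round(t,1),np.round(r,1),R.as_euler("zyx",True)[0].round(2),"top",np.round((a+b)/2,1),"diag",np.linalg.norm(d),"yaw",np.degrees(np.arctan2(d[1],d[0])-np.arctan2(-116,-174)))
print(tri(T[0],S[0]),tri(T[1],S[2]))
E
```

```text
282 side [ 557.9 -314.9  249. ] [0.6 0.3 0.9 0.9] -4.63 top [ 559.5 -312.3  282. ] diag 207.81155736461142 yaw -4.92870458564341
285 side [ 557.3 -310.7  252. ] [0.2 0.2 0.6 0.6] -4.63 top [ 558.9 -311.5  285. ] diag 207.29025325485583 yaw -4.928704585643436
288 side [ 556.7 -306.4  255. ] [0.2 0.6 0.6 0.4] -4.63 top [ 558.3 -310.7  288. ] diag 206.76894914510024 yaw -4.92870458564341
(array([ 649.76955927, -261.96141984,  283.51182571]), np.float64(0.8095223636860196)) (array([ 466.89523614, -360.97535271,  285.92746141]), np.float64(2.068310877880881))
```

Emit:
step_arm(
  plan=[
    {"grip":2,"tx":0,"ty":0,"tz":1,"ax":0,"ay":0,"az":0},
    {"grip":2,"tx":0,"ty":0,"tz":1.5,"ax":0,"ay":0,"az":0},
    {"grip":2,"tx":0,"ty":0,"tz":1.5,"ax":0,"ay":0,"az":0},
    {"grip":2,"tx":0,"ty":0,"tz":1.5,"ax":0,"ay":0,"az":0},
    {"grip":2,"tx":0,"ty":0,"tz":1,"ax":0,"ay":0,"az":0},
    {"grip":2,"tx":0,"ty":0,"tz":0,"ax":0,"ay":0,"az":0},
    {"grip":2,"tx":0,"ty":0,"tz":0,"ax":0,"ay":0,"az":0},
    {"grip":2,"tx":0,"ty":0,"tz":0,"ax":0,"ay":0,"az":0},
  ],
)

```text
time: 22.92
tool_pos: [559.8, -313.8, 167.4]
tcp_rot: [180.0, -0.1, -4.9]
ft_force: [-0.6, 0.5, -3.9]
finger_gap: 28.3
```

```bash
python3 look.py 14 side 240 40 130 130 6 top 340 140 120 140 5
```

```text
{'time': 23.02, 'tool_pos': [560.0, -313.96, 167.8], 'tcp_rot': [179.93, -0.13, -4.94], 'ft_force': [-0.22, -0.1, -2.83], 'finger_gap': 28.27}
```

View pics/cside_14.png

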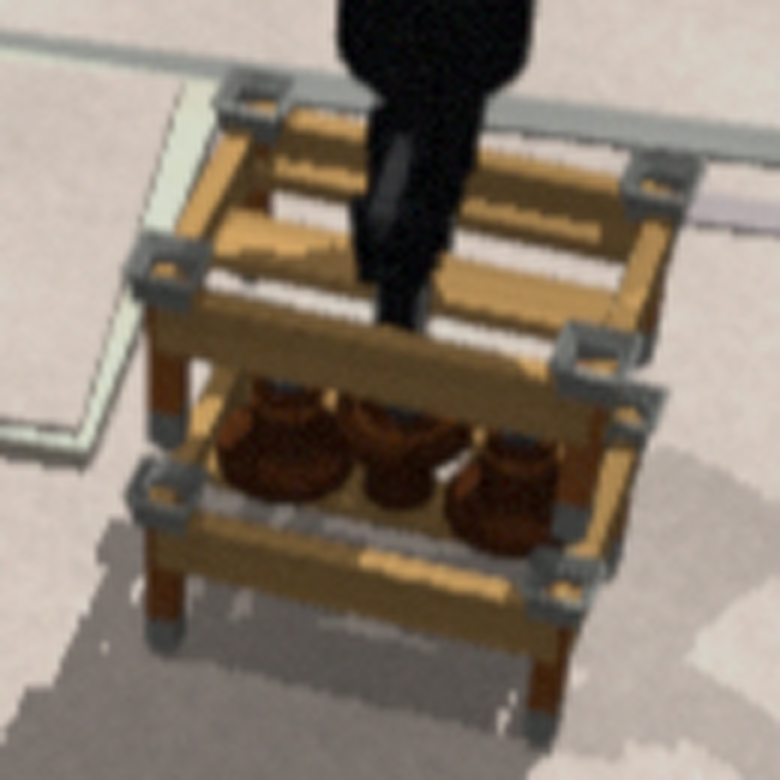

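View pics/ctop_14.png

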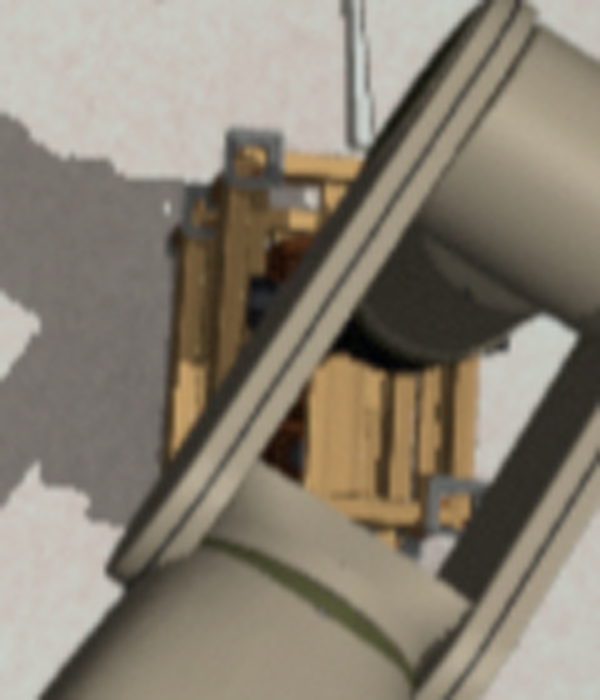

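```bash
python3 - <<'E'
from h import *
f=lambda X:(proj("side",X)-[240,40]+.5)*6
R=Ro.from_euler("z",-4.9,True).as_matrix()
for n,(x,y) in (("++",(87,58)),("-+",(-87,58))):
    for z in (86,100,121): 
        X=np.array([559.4,-313.3,0])+R@[x,y,0];X[2]=z;print(n,z,f(X).round(1))
    X=np.array([559.6,-313.96,121])+R@[x,y,0];print(" foot pred",f(X).round(1))
im=cv2.imread("pics/side_14.png")
zoom(im,[(267,113),(267,120),(335,128),(335,135)],"pics/z14.png",r=9,k=15)
E
```

```text
++ 86 [165.8 514.7]
++ 100 [166. 490.]
++ 121 [166.2 452.4]
 foot pred [166.1 451.3]
-+ 86 [559.3 607. ]
-+ 100 [562.7 582.5]
-+ 121 [568.  545.1]
 foot pred [567.7 544. ]
```

View pics/z14.png

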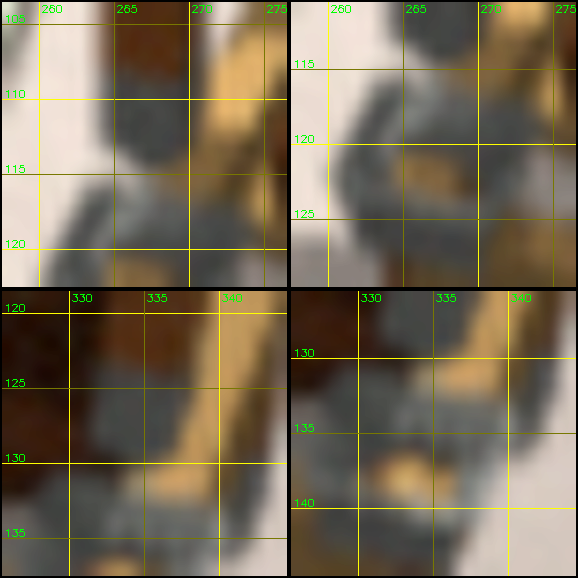

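Emit:
step_arm(
  plan=[
    {"grip":2,"tx":0,"ty":0,"tz":0.7,"ax":0,"ay":0,"az":0},
    {"grip":2,"tx":0,"ty":0,"tz":0.7,"ax":0,"ay":0,"az":0},
    {"grip":2,"tx":0,"ty":0,"tz":0.4,"ax":0,"ay":0,"az":0},
    {"grip":2,"tx":0,"ty":0,"tz":0,"ax":0,"ay":0,"az":0},
    {"grip":2,"tx":0,"ty":0,"tz":0,"ax":0,"ay":0,"az":0},
    {"grip":2,"tx":0,"ty":0,"tz":0,"ax":0,"ay":0,"az":0},
  ],
)

```text
time: 23.52
tool_pos: [559.2, -313.4, 148.0]
tcp_rot: [-180.0, 0.0, -4.9]
ft_force: [0.2, -0.0, -3.3]
finger_gap: 28.2
```

```bash
python3 look.py 15 side 240 40 130 130 6 top 340 140 120 140 5
```

```text
{'time': 23.62, 'tool_pos': [559.41, -313.55, 148.47], 'tcp_rot': [179.99, -0.03, -4.94], 'ft_force': [0.42, 0.94, -3.97], 'finger_gap': 28.22}
```

View pics/cside_15.png

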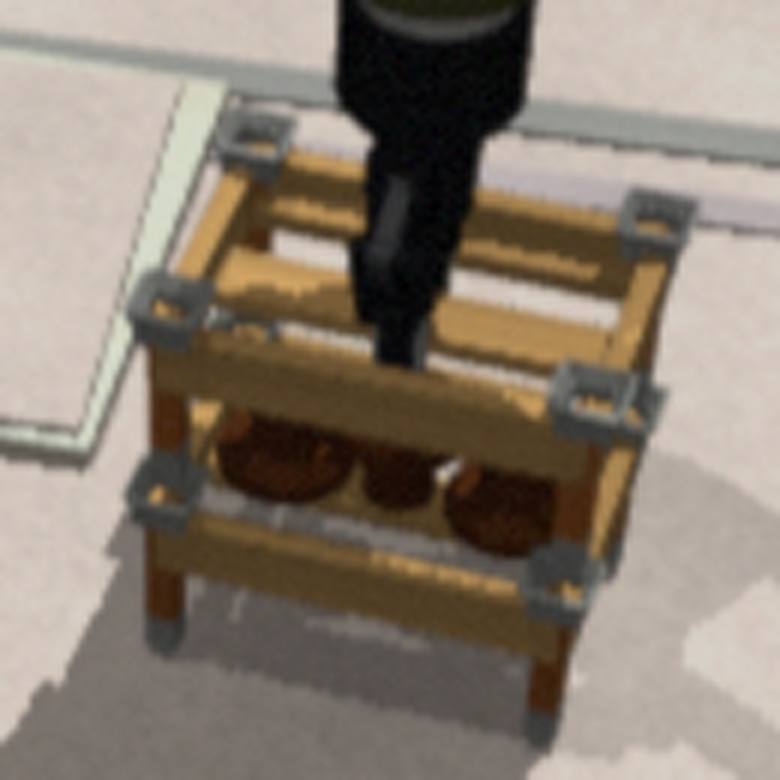

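Emit:
step_arm(
  plan=[
    {"grip":2,"tx":0,"ty":0.04,"tz":0.25,"ax":0,"ay":0,"az":0},
    {"grip":2,"tx":0,"ty":0,"tz":0.25,"ax":0,"ay":0,"az":0},
    {"grip":2,"tx":0,"ty":0,"tz":0.2,"ax":0,"ay":0,"az":0},
    {"grip":2,"tx":0,"ty":0,"tz":0,"ax":0,"ay":0,"az":0},
    {"grip":2,"tx":0,"ty":0,"tz":0,"ax":0,"ay":0,"az":0},
  ],
)

```text
time: 24.03
tool_pos: [559.0, -313.7, 140.7]
tcp_rot: [-180.0, 0.0, -4.9]
ft_force: [-0.1, 0.6, -3.9]
finger_gap: 28.3
```

Emit:
step_arm(
  plan=[
    {"grip":2,"tx":0.03,"ty":0,"tz":0.2,"ax":0,"ay":0,"az":0},
    {"grip":2,"tx":0,"ty":0,"tz":0.2,"ax":0,"ay":0,"az":0},
    {"grip":2,"tx":0,"ty":0,"tz":0,"ax":0,"ay":0,"az":0},
    {"grip":2,"tx":0,"ty":0,"tz":0,"ax":0,"ay":0,"az":0},
  ],
)

```text
time: 24.37
tool_pos: [559.3, -313.7, 136.8]
tcp_rot: [-180.0, 0.0, -4.9]
ft_force: [0.7, 0.3, -3.2]
finger_gap: 28.3
```

Emit:
step_arm(
  plan=[
    {"grip":2,"tx":0,"ty":0,"tz":0.2,"ax":0,"ay":0,"az":0},
    {"grip":2,"tx":0,"ty":0,"tz":0.15,"ax":0,"ay":0,"az":0},
    {"grip":2,"tx":0,"ty":0,"tz":0,"ax":0,"ay":0,"az":0},
    {"grip":2,"tx":0,"ty":0,"tz":0,"ax":0,"ay":0,"az":0},
  ],
)

```text
time: 24.7
tool_pos: [560.0, -314.2, 135.6]
tcp_rot: [179.9, -0.1, -4.9]
ft_force: [-3.8, 2.8, 6.3]
finger_gap: 28.0
```

```bash
python3 look.py 16 side 240 50 130 120 6
```

```text
{'time': 24.75, 'tool_pos': [560.01, -314.22, 135.64], 'tcp_rot': [179.94, -0.1, -4.94], 'ft_force': [-4.15, 2.21, 7.67], 'finger_gap': 28.39}
```

View pics/cside_16.png

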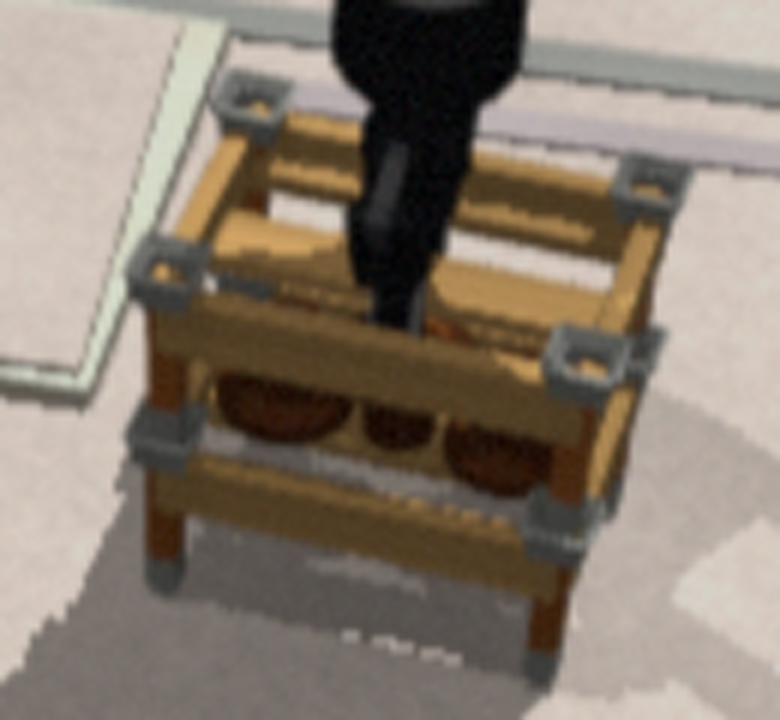

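Emit:
step_arm(
  plan=[
    {"grip":2,"tx":0,"ty":0,"tz":0.15,"ax":0,"ay":0,"az":0},
    {"grip":2,"tx":0,"ty":0,"tz":0.15,"ax":0,"ay":0,"az":0},
    {"grip":2,"tx":0,"ty":0,"tz":0,"ax":0,"ay":0,"az":0},
    {"grip":2,"tx":0,"ty":0,"tz":0,"ax":0,"ay":0,"az":0},
  ],
)

```text
time: 25.08
tool_pos: [560.3, -314.5, 135.3]
tcp_rot: [179.9, -0.2, -4.9]
ft_force: [-10.2, 6.1, 21.3]
finger_gap: 28.2
```

```bash
python3 look.py 17 side 240 50 130 120 6; python3 - <<'E'
from h import *
im=cv2.imread("pics/side_17.png")
zoom(im,[(268,95),(267,122),(338,110),(333,137)],"pics/z17.png",r=9,k=15)
R=Ro.from_euler("z",-4.9,True).as_matrix()
for (x,y) in ((87,58),(-87,58)):
  for z in (100,186): 
    X=np.array([559.4,-313.3,z])+R@[x,y,0];print(x,z,proj("side",X).round(2))
E
```

```text
{'time': 25.13, 'tool_pos': [560.34, -314.46, 135.29], 'tcp_rot': [179.9, -0.17, -4.94], 'ft_force': [-10.66, 6.36, 21.4], 'finger_gap': 28.33}
87 100 [267.16 121.17]
87 186 [267.31  94.43]
-87 100 [333.29 136.59]
-87 186 [337.   110.02]
```

View pics/z17.png

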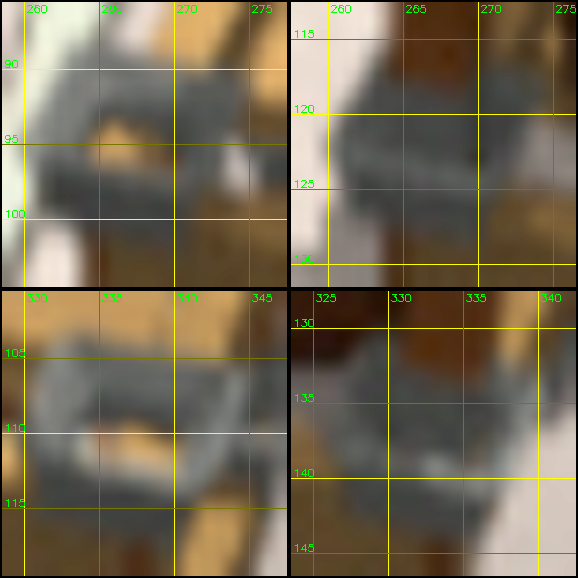

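Emit:
step_arm(
  plan=[
    {"grip":2,"tx":0,"ty":0,"tz":-0.15,"ax":0,"ay":0,"az":0},
    {"grip":2,"tx":0,"ty":0,"tz":-0.1,"ax":0,"ay":0,"az":0},
    {"grip":2,"tx":0,"ty":0,"tz":0,"ax":0,"ay":0,"az":0},
    {"grip":2,"tx":0,"ty":0,"tz":0,"ax":0,"ay":0,"az":0},
    {"grip":2,"tx":0,"ty":0,"tz":0,"ax":0,"ay":0,"az":0},
  ],
)

```text
time: 25.55
tool_pos: [560.0, -314.3, 135.5]
tcp_rot: [179.9, -0.1, -4.9]
ft_force: [-5.4, 2.8, 9.1]
finger_gap: 28.4
```

Emit:
step_arm(
  plan=[
    {"grip":3.2,"tx":0,"ty":0,"tz":0,"ax":0,"ay":0,"az":0},
    {"grip":4.0,"tx":0,"ty":0,"tz":0,"ax":0,"ay":0,"az":0},
    {"grip":4.4,"tx":0,"ty":0,"tz":0,"ax":0,"ay":0,"az":0},
    {"grip":4.4,"tx":0,"ty":0,"tz":0,"ax":0,"ay":0,"az":0},
    {"grip":4.4,"tx":0,"ty":0,"tz":0,"ax":0,"ay":0,"az":0},
    {"grip":4.4,"tx":0,"ty":0,"tz":0,"ax":0,"ay":0,"az":0},
  ],
)

```text
time: 26.05
tool_pos: [559.4, -313.8, 133.0]
tcp_rot: [-180.0, 0.0, -4.9]
ft_force: [-0.1, 0.0, -0.1]
finger_gap: 44.1
```

Emit:
step_arm(
  plan=[
    {"grip":4.4,"tx":0,"ty":0,"tz":-0.5,"ax":0,"ay":0,"az":0},
    {"grip":4.4,"tx":0,"ty":0,"tz":-1,"ax":0,"ay":0,"az":0},
    {"grip":4.4,"tx":0,"ty":0,"tz":-2,"ax":0,"ay":0,"az":0},
    {"grip":4.4,"tx":0,"ty":0,"tz":-3,"ax":0,"ay":0,"az":0},
    {"grip":4.4,"tx":0,"ty":0,"tz":-4,"ax":0,"ay":0,"az":0},
    {"grip":4.4,"tx":0,"ty":0,"tz":-4,"ax":0,"ay":0,"az":0},
    {"grip":4.4,"tx":0,"ty":0,"tz":-3,"ax":0,"ay":0,"az":0},
    {"grip":4.4,"tx":0,"ty":0,"tz":0,"ax":0,"ay":0,"az":0},
  ],
)

```text
time: 26.72
tool_pos: [561.9, -315.5, 319.3]
tcp_rot: [179.6, -0.7, -4.9]
ft_force: [0.6, -1.0, 1.0]
finger_gap: 43.7
```

Emit:
step_arm(
  plan=[
    {"grip":4.4,"tx":-3.5,"ty":0,"tz":0,"ax":0,"ay":0,"az":0},
    {"grip":4.4,"tx":-3.5,"ty":1.5,"tz":0,"ax":0,"ay":0,"az":0},
    {"grip":4.4,"tx":-3.5,"ty":1.5,"tz":0,"ax":0,"ay":0,"az":0},
    {"grip":4.4,"tx":-3.0,"ty":1.5,"tz":0,"ax":0,"ay":0,"az":0},
    {"grip":4.4,"tx":-1,"ty":3,"tz":0,"ax":0,"ay":0,"az":0},
    {"grip":4.4,"tx":0,"ty":3,"tz":0,"ax":0,"ay":0,"az":0},
    {"grip":4.4,"tx":0,"ty":3,"tz":0,"ax":0,"ay":0,"az":0},
    {"grip":4.4,"tx":0,"ty":0,"tz":0,"ax":0,"ay":0,"az":0},
  ],
)

```text
time: 27.38
tool_pos: [401.5, -440.1, 308.1]
tcp_rot: [179.9, 0.0, -5.2]
ft_force: [1.1, -0.5, -0.7]
finger_gap: 44.0
```

```bash
python3 look.py 18 side 240 50 130 120 6 top 350 150 100 120 6
```

```text
{'time': 27.48, 'tool_pos': [402.84, -436.76, 308.3], 'tcp_rot': [-179.99, -0.0, -5.05], 'ft_force': [-0.03, 0.69, 0.45], 'finger_gap': 44.08}
```

View pics/cside_18.png

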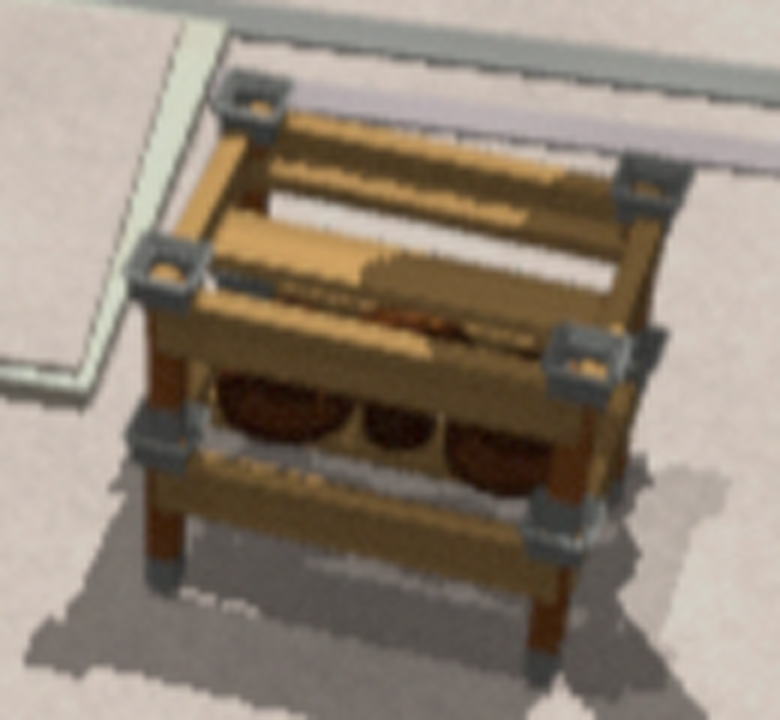

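View pics/ctop_18.png

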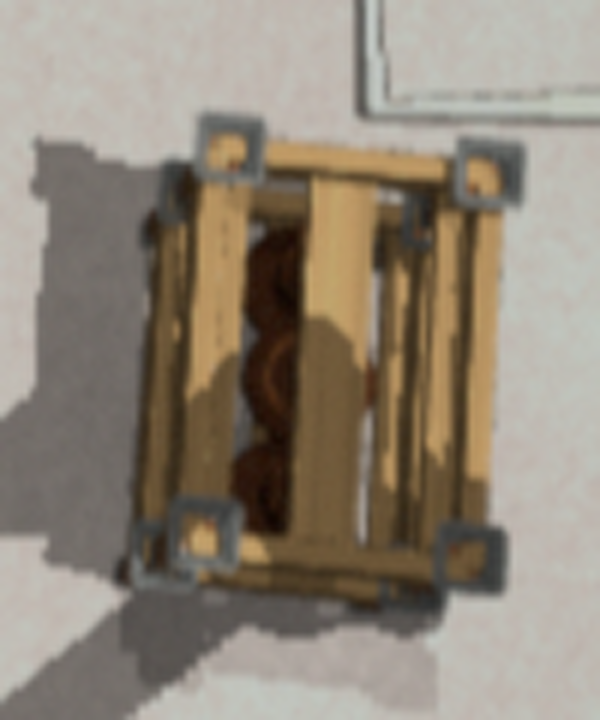

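View pics/side_18.png

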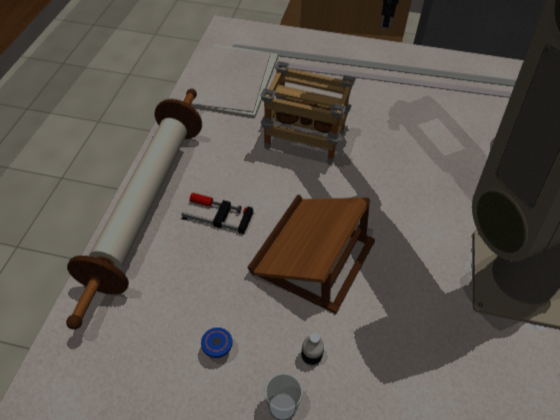

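```bash
python3 - <<'E'
from h import *
u=lambda x,y,x0,y0:(x0+(x+.5)/6-.5,y0+(y+.5)/6-.5)
T=[u(*p,350,150) for p in((231,148),(490,173),(472,557),(205,535))]
S=[u(*p,240,50) for p in((170,268),(252,103),(652,185),(586,362))]
M=[(87,58,33),(87,-58,33),(-87,-58,33),(-87,58,33)]
for n,Q in(("top",T),("side",S)):
    R,t,r=fit(M,[plane(n,q,186) for q in Q]);print(n,t.round(1),r.round(1),R.as_euler("zyx",True).round(2)[0])
P=[tri(a,b)[0] for a,b in zip(T,S)];print(np.round(P,1))
E
```

```text
top [ 559.3 -315.2  153. ] [0.5 0.3 0.8 0.8] -4.47
side [ 559. -314.  153.] [1.  0.7 0.5 0.7] -4.59
[[ 650.4 -264.7  185.5]
 [ 641.7 -380.1  184.6]
 [ 468.3 -366.5  185.3]
 [ 476.9 -250.5  184.3]]
```

```bash
python3 -c "
from bench import *
print(hand_in())"
```

```text
the job is handed in; nothing more can be done
None
```

The job is handed in. The loose flange stands hub down on the middle slat between the other two, and the empty frame is stacked on the lower one with all four feet in the cups. It took about 27.5 s of the 64 s allowed, and no verdict was reported.

**Flange:** I set it down until the wrist felt about 11 N, then let go. The pictures before the frame went on show it upright and centred to about 2 mm, with the other two flat.

**Frame:** I lifted it square off the easel board, levelled and turned it, then lowered it. It met a hard stop at 21 N, and I eased that to 9 N before opening.

**Last checks:**
- **Height and level:** the four upper cup rims measured 184.3 to 185.5 mm high, against 186 mm expected. That is level and fully home within what I can measure.
- **Position:** the upper frame's centre is about 1.1 mm from the lower frame's in the top view. Yaw was about -4.5° against -4.9°, so both are within tolerance.
- **Surroundings:** the bottle, glass, clamp, blue flange and lower frame look unmoved in the last picture, and the arm is clear of everything.

**Disagreements:**
- **Camera views:** the side view put points about 3 to 5 mm off in y against the top view and the arm's own position. I relied on the top view, corrected by the arm's reading at the flange.
- **Held-frame check:** before lowering, the top view put the held frame about 2 mm in y from the arm's reading. I went by the arm, and the feet entered the cups without resistance.
- **Finger opening:** it read about 1.5 mm less than the true width on both grasps.

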